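# Tip dead batteries into the next bin of the sorting carousel

### The job

Lay every dead 9 V battery from the ledge in the yellow tip tray of the battery sorter, and turn the carousel by a red post one detent anticlockwise (seen from above) so that the empty blue-rimmed bin faces the tray. Then push the tray's carriage in to its stop and tip the tray so that every battery lands in the blue bin, let the tray down level and pull the carriage back out to its outer end. Finally turn the carousel one more detent the same way, so that the next empty bin stands ready, and leave the bulbs, the bulb cage and the jar where they stand.

Things in the scene. Friction and masses are not known exactly. Their poses are not given: they have to be found in the camera images.
- sorter: Fixed base of the battery sorter. Origin on the ledge (z = 0) on the carousel's vertical axis; its +y axis points from the carousel to the tip tray along the slide, x across the slide, z up. It may stand shifted and turned a little. A steel deck 130 mm wide (x) and 16 mm high runs under the slide from y = 165 to 415 mm
- carousel (a joint): Turn of the four-bin carousel, rad, growing anticlockwise from above. A sprung ball holds it at detents at 0 (start), +1.571 (the first position wanted), +3.142 (the last) and every 1.571 on; it snaps home from within 0.05 rad of one; about 0.3 N m to leave. White tub, 320 mm diameter, walls and dividers 4 mm thick, floor 20 mm and rim 65 mm above the ledge
- hub (a point): Centre of the carousel on its floor, 20 mm above the ledge. Its x and y axes turn with the carousel and run along the dividers; at joint 0 its x axis points 45 deg anticlockwise of the sorter's x axis. The empty bin with the blue outer rim is the quarter x > 0, y < 0. The next bin, x < 0, y < 0, is empty too; the other two hold old round cells fixed in place
- empty_bin (a point): Middle of the floor of the empty blue-rimmed bin, 99 mm from the axis. At carousel = 1.571 it lies on the sorter's +y side, facing the tray
- post (a point): Top centre of one of four alike red upright index posts, one on each divider (at 90 deg steps), each 85 mm from the carousel's axis, a cylinder of 16 mm diameter standing 54 mm above the divider (top at 119 mm above the ledge). This one stands on the +y divider of the hub frame: on the robot's side, towards the tray, at joint 0. Pinch or push a post round the axis from above
- carriage (a joint): Travel of the tray's carriage, m: 0 at the outer end (start), 0.090 at the inner stop, along the sorter's -y. About 2.5 N friction, stays where it is left
- tray (a joint): Tip angle of the yellow tray, rad: 0 level at rest, up to 1.25. It hinges about its open pouring lip, a line along the sorter's x axis, 66 mm above the ledge at sorter y = 220 mm minus the carriage value; the handle end rises as it grows. It falls back slowly if let go. Batteries slide out at about 0.6 to 0.8 rad
- tray_in (a point): Centre of the tray's inner floor, 70 mm from the lip. Axes as the sorter's when level. Inside 120 mm across (x) and 140 mm long (y), walls 28 mm high on three sides, open at the lip (-y); the floor slopes 0.085 rad down towards the handle, so it is at z = 64 mm here
- tray_handle (a point): Middle of the tray's handle, a round steel bar of 14 mm diameter and 100 mm length along x, at the end away from the carousel, 38 mm clear of the tray's back wall, 71 mm above the ledge when level; 183 mm from the hinge line. Pinch it from above with the fingers closing along the sorter's y
- cell0: Dead 9 V block battery, black with a copper-coloured end, 48 x 26.5 x 17.5 mm (its x, y, z), 46 g; origin at its middle; two snap terminals at its +x end. Starts lying flat on the ledge. May be absent
- cell1: Dead 9 V block battery, black with a copper-coloured end, 48 x 26.5 x 17.5 mm (its x, y, z), 46 g; origin at its middle; two snap terminals at its +x end. Starts lying flat on the ledge. May be absent
- cell2: Dead 9 V block battery, black with a copper-coloured end, 48 x 26.5 x 17.5 mm (its x, y, z), 46 g; origin at its middle; two snap terminals at its +x end. Starts lying flat on the ledge. May be absent
- cell3: Dead 9 V block battery, black with a copper-coloured end, 48 x 26.5 x 17.5 mm (its x, y, z), 46 g; origin at its middle; two snap terminals at its +x end. Starts lying flat on the ledge. May be absent
- cell4: Dead 9 V block battery, black with a copper-coloured end, 48 x 26.5 x 17.5 mm (its x, y, z), 46 g; origin at its middle; two snap terminals at its +x end. Starts lying flat on the ledge. May be absent
- bulb0: Bystander: spiral energy-saver bulb standing on its coil, 52 mm diameter, 118 mm tall; origin under its middle
- bulb1: Bystander: second spiral energy-saver bulb, as bulb0
- bulb_cage: Bystander: orange plastic bulb cage, 98 mm diameter, 115 mm tall; origin under its middle
- jar: Bystander: stainless steel screw-top jar, 84 mm diameter, 130 mm tall; origin under its middle

How it is judged:
By the outcome, as a careful person would: the job done as asked, in the order asked, and still so for the second after the job is handed in, with the robot touching nothing.
Of cell0, cell1, cell2, cell3, cell4 only 3 to 5 are there at a start; the rules pass over those that are not, and their reading is None.
At some moment in a run one of cell0, cell1, cell2, cell3, cell4 may be knocked a few centimetres aside while the robot is not near it.
Once in a run the grip may slacken for a moment while it holds something.
It also fails if it takes over 210 s, if anything falls off the work surface, if the arm or the gripper's body presses on something with over 40 N, if the wrist force passes 120 N, or if a joint passes its speed limit or range.

### The arm

A 6-joint arm with a two-finger parallel gripper is mounted at the origin on the work surface. World frame = base frame: x ahead of the robot, y to its left, z up, the work surface at z = 0. Lengths are in mm, angles in rad, forces in N, time in s.
With the tool pointing down it reaches from about 350 to 775 mm from the base axis. Payload 7.3 kg.
Tool frame: the origin (TCP) lies at the very end of the fingers, on their centre line; the grasp point (between the pads) lies 19 mm behind it; z points along the fingers, y is the line along which they close (so a half turn about z gives the same grasp; the last joint's range is limited). The gripper opens to 92 mm and grips with 3 to 60 N. Pads are 19 mm wide; open, the fingers measure 130 mm over their backs; the gripper's body (75 mm by 190 mm) begins 47 mm behind the grasp point.
Start: joints at [-1.487, 0.342, 1.524, -0, 1.275, -0.146], TCP at [119.607, -511.213, 226.741] pointing down, gripper open.
Joint ranges: [-2.53, 2.53], [-0.77, 2.02], [0.04, 2.7], [-1, 4.14], [0.28, 2.66], [-3.11, 3.11]. Speed limits (rad/s): [2.57, 2.57, 3.14, 3.14, 3.14, 3.14].

### API

Orientations are given as [roll, pitch, yaw] about the fixed x, y, z axes, in that order (R = Rz(yaw) Ry(pitch) Rx(roll)).
In Python, from plant import get_obs, optics, ticket, finder gives the robot as it stands.
- The arm moves only by the tool send_rows, never from a script. Its arguments are lists of equal length, an entry for each row: "offset": the shift along the tool's x, y, z scaled (see below), a list of three; "delta_rot": the turn, a rotation vector about the tool's x, y, z scaled (see below), a list of three. In form: {"offset": [[dx, dy, dz], ...], "delta_rot": [[rx, ry, rz], ...]}. A call has 1 to 8 rows; each row is the pose to reach, as a shift and turn from the pose commanded when the call began, along the tool's axes at that moment, turning the shorter way round; what a row does not reach only later rows make up. The controller multiplies each number of a shift by 120 mm and each number of a turn by 360 degrees. A row lasts 1/8 s, in which the tool goes at most 62.5 mm and 10.7 degrees, less where a joint would pass 70% of its speed; a pose out of reach is approached as far as the arm can. A call with a number of a shift or a turn outside -1 to 1 is refused whole. A call with a gripper value outside its range is refused whole. "grip" is the opening, from 0 (shut) to 1 (fully open), set as the call begins (left out, the last holds). The fingers move at their own pace and stop on an object; the grip force is fixed at half the most. Time passes only in rows, so rows that repeat a pose let the fingers close. It gives the time, the measured TCP pose, the force, the opening and the grip force at its end, in the units of the state.
- get_obs(): the state, without advancing time (a new reading comes with each control period).
- optics.capture(name): name is "side" or "top" or "wrist"; returns the picture (400x640x3 uint8, red, green, blue); there is no depth.
- optics.get_calibration(name): a dict with "fx", "fy", "cx", "cy" (pixels), "k1" (the pictures are not rectified: a ray, as slopes to the right and down, at radius r is drawn at 1 + k1 r^2 times it, then the intrinsics apply), "world_from_camera" (4x4, takes a point from camera to world coordinates). Camera axes: x right, y down, z forward; pixel columns grow to the right and rows downward; lengths in mm; the calibration is good to about 2 mm. A picture is of the moment at which its call begins: read the wrist's pose just before it. get_calibration takes no time and is no camera call; for the wrist camera it gives the pose at the moment of the call.
- ticket.close_job(): hands the job in; it is judged then, once.
Trained networks look in the newest picture that a camera, given by its name, has taken for a name from the list of things; names that differ only in an ending like _2 or _b are one class to them, and where a whole thing is asked for, a point or a joint stands for the part that bears it (a point fixed in the world has none). Each returns a list of dicts, best first, with "confidence" (0 to 1); they miss things now and then, are a little off and sometimes report something else, mostly with a low value. They report only what shows in the picture. A call takes as long as a camera call.
- finder.boxes_of(target, camera): "box" ([left, top, right, bottom] in pixels, round what is visible of it).
- finder.silhouettes(target, camera): "region" (400x640 bool, what is visible of it) and "box" ([left, top, right, bottom] in pixels, round what is visible of it).
- finder.pinpoint(target, camera): "uv" ([column, row] in pixels: a listed point, or the origin of a listed thing).
The state is a dict: "time": time; "joint_positions": joint angles; "dq": joint speeds; "tau": joint torques, N m; "tool_pos": TCP position; "tcp_rot": TCP orientation; "contact_force": force on the tool from outside, world axes, zero at the start; "moment": the same for the moment, N m; "grip_width": finger opening in mm; "finger_force": force on a finger pad.
Only numpy, scipy, OpenCV 4.12 (cv2) and the standard library are available. Lean on these libraries where they do the work, as an engineer would, in place of code of your own. Each camera call takes 0.05 s, during which the arm holds its last target. There are 200 camera calls.

## Working session

There is one attempt and no reset: what is moved stays moved. The work goes in short steps, Python scripts to look and compute and a tool call to move; the robot and the scene stay as the last step left them, time stands still between calls to the robot, and variables do not carry over. Pictures are saved under pics/ and viewed, at most 14 in all, crops included, and the job is handed in when it is done.

Besides the shell and the picture viewer there is one more tool, called after "Request:" by a JSON object that holds its "name" and its "arguments". send_rows: Moves the arm, as the interface text tells. Its arguments: {"type":"object","properties":{"offset":{"type":"array"},"delta_rot":{"type":"array"},"grip":{"type":"number"}},"required":["offset","delta_rot"]}

```bash
mkdir -p pics; ls
cat > h.py <<'E'
import numpy as np, cv2
from plant import get_obs, optics, ticket, finder
from scipy.spatial.transform import Rotation as R
def ray(cam,uv,cal=None):
    c=cal or optics.get_calibration(cam)
    d=np.array([(uv[0]-c["cx"])/c["fx"],(uv[1]-c["cy"])/c["fy"]]);u=d.copy()
    for _ in range(20): u=d/(1+c["k1"]*(u@u))
    T=np.array(c["world_from_camera"]); return T[:3,3],T[:3,:3]@np.array([u[0],u[1],1])
def at_z(cam,uv,z,cal=None):
    o,d=ray(cam,uv,cal); return o+d*(z-o[2])/d[2]
def save(cam,n):
    im=optics.capture(cam); cv2.imwrite(f"pics/{n}.png",cv2.cvtColor(im,cv2.COLOR_RGB2BGR)); return im
def proj(cam,p):
    c=optics.get_calibration(cam);T=np.linalg.inv(np.array(c["world_from_camera"]))
    q=T[:3,:3]@np.array(p)+T[:3,3];u=q[:2]/q[2];u=u*(1+c["k1"]*(u@u));return [u[0]*c["fx"]+c["cx"],u[1]*c["fy"]+c["cy"]]
E
python3 - <<'E'
from h import *
o=get_obs();print({k:np.round(v,3) for k,v in o.items()})
for c in("top","side"):
    save(c,c+"0");print(np.round(optics.get_calibration(c)["world_from_camera"],2).tolist(),optics.get_calibration(c)["fx"])
    for n,z in(("hub",20),("post",119),("tray_in",64),("tray_handle",71),("empty_bin",20),("cell0",9)):
        for r in finder.pinpoint(n,c)[:6]: print(c,n,round(r["confidence"],2),np.round(r["uv"]),np.round(at_z(c,r["uv"],z)))
E
```

```text
pics
{'time': np.float64(0.0), 'joint_positions': array([-1.487,  0.343,  1.525, -0.   ,  1.275, -0.146]), 'dq': array([-0.001, -0.001, -0.002, -0.001, -0.   ,  0.001]), 'tau': array([ 1.0000e-03, -4.3124e+01, -2.4422e+01,  7.2000e-02,  5.6000e-02,
       -0.0000e+00]), 'tool_pos': array([ 119.553, -510.781,  226.04 ]), 'tcp_rot': array([-3.14, -0.  ,  0.23]), 'contact_force': array([-0.024, -0.766,  0.018]), 'moment': array([-0.049,  0.031,  0.013]), 'finger_force': np.float64(0.0), 'grip_width': np.float64(91.595)}
[[0.03, -0.99, 0.17, 375.98], [-1.0, -0.03, -0.01, -49.81], [0.01, -0.17, -0.99, 1303.44], [0.0, 0.0, 0.0, 1.0]] 438.4598389690635
top hub 0.63 [390. 195.] [ 593. -253.   20.]
top hub 0.51 [388. 163.] [ 690. -246.   20.]
top tray_in 0.93 [291. 184.] [607.  40.  64.]
top tray_handle 0.89 [259. 181.] [613. 133.  71.]
top empty_bin 0.74 [387. 162.] [ 694. -243.   20.]
top cell0 0.6 [158. 213.] [518. 441.   9.]
top cell0 0.53 [244. 241.] [445. 176.   9.]
top cell0 0.51 [207. 239.] [446. 287.   9.]
top cell0 0.5 [196. 196.] [574. 329.   9.]
top cell0 0.46 [303. 245.] [437.   3.   9.]
[[-0.96, -0.15, 0.22, 323.81], [-0.27, 0.56, -0.79, 799.67], [0.0, -0.81, -0.58, 707.65], [0.0, 0.0, 0.0, 1.0]] 414.4836605978164
side hub 0.7 [337. 182.] [ 583. -253.   20.]
side post 0.85 [344. 167.] [ 546. -185.  119.]
side post 0.72 [333. 183.] [554. -95. 119.]
side post 0.39 [421. 180.] [ 331. -173.  119.]
side post 0.34 [385. 153.] [ 447. -294.  119.]
side tray_in 0.73 [344. 166.] [ 569. -281.   64.]
side tray_in 0.65 [298. 225.] [611.  35.  64.]
side tray_handle 0.84 [280. 252.] [616. 148.  71.]
side empty_bin 0.69 [302. 177.] [ 697. -251.   20.]
side cell0 0.87 [270. 390.] [529. 440.   9.]
side cell0 0.86 [351. 297.] [439. 181.   9.]
side cell0 0.77 [272. 334.] [572. 322.   9.]
side cell0 0.59 [340. 335.] [438. 289.   9.]
side cell0 0.48 [363. 248.] [445.  15.   9.]
side cell0 0.36 [331. 187.] [ 596. -239.    9.]
```

View pics/top0.png

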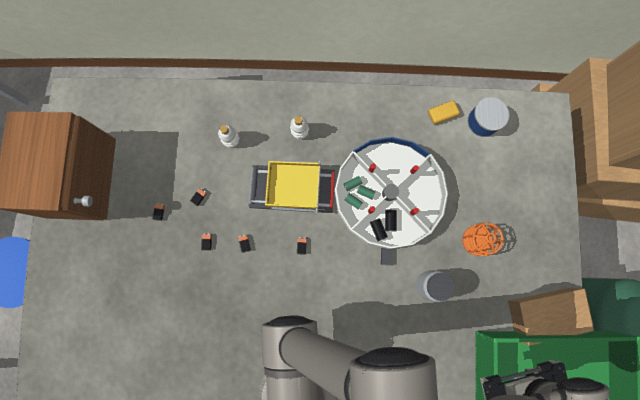

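View pics/side0.png

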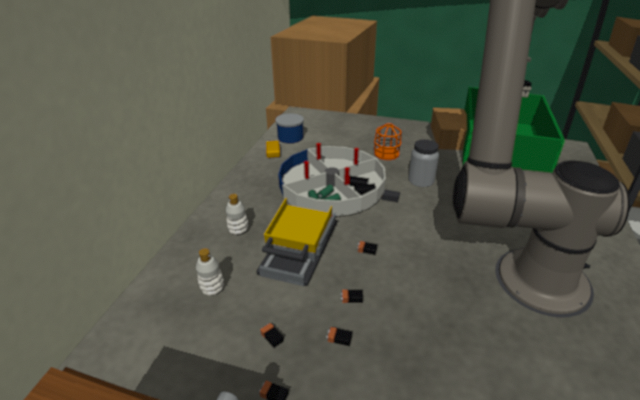

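```bash
cat >> h.py <<'E'
import math
def plan(cur,*wps):
    """cur/wps: (x,y,z,yaw) tool down. prints calls: offset, rz, rows"""
    cur=np.array(cur,float)
    for w in wps:
        w=np.array(w,float); k=1
        while True:
            d=(w-cur)/k; c,s=np.cos(cur[3]),np.sin(cur[3])
            ok=True; q=cur.copy(); out=[]
            for i in range(k):
                c,s=np.cos(q[3]),np.sin(q[3]); o=np.array([c*d[0]+s*d[1], s*d[0]-c*d[1], -d[2]])/120
                n=max(math.ceil(np.linalg.norm(d[:3])/62),math.ceil(abs(np.degrees(d[3]))/10.5),1)
                if max(abs(o))>1 or n>8: ok=False;break
                out.append((np.round(o,3).tolist(),round(-d[3]/(2*np.pi),4),n)); q=q+d
            if ok: break
            k+=1
        print(np.round(w,2).tolist()); [print("   ",*x) for x in out]; cur=w
E
python3 - <<'E'
from h import *
plan((119.6,-511.2,226.7,.23),(340,-340,340,.1),(470,-60,420,0),(480,170,420,0))
for n in("bulb0","bulb_cage","jar"):
    for r in finder.pinpoint(n,"top")[:3]: print(n,round(r["confidence"],2),np.round(at_z("top",r["uv"],0)))
E
```

```text
[340.0, -340.0, 340.0, 0.1]
    [0.705, -0.323, -0.315] 0.0069 2
    [0.69, -0.354, -0.315] 0.0069 2
    [0.674, -0.383, -0.315] 0.0069 2
[470.0, -60.0, 420.0, 0.0]
    [0.437, -0.738, -0.222] 0.0053 2
    [0.412, -0.752, -0.222] 0.0053 2
    [0.387, -0.765, -0.222] 0.0053 2
[480.0, 170.0, 420.0, 0.0]
    [0.042, -0.958, -0.0] -0.0 2
    [0.042, -0.958, -0.0] -0.0 2
bulb0 0.85 [792.  23.   0.]
bulb0 0.71 [ 331. -371.    0.]
bulb0 0.6 [756. 236.   0.]
bulb_cage 0.9 [ 456. -521.    0.]
jar 0.91 [ 330. -370.    0.]
```

Request:
{"name": "send_rows", "arguments": {"offset": [[0.705,-0.323,-0.315],[0.705,-0.323,-0.315]], "delta_rot": [[0,0,0.007],[0,0,0.007]]}}

```text
time: 1.1
tool_pos: [194.3, -453.3, 265.4]
tcp_rot: [3.141, -0.0, 0.185]
contact_force: [0.3, -0.8, -0.1]
grip_width: 92.2
finger_force: 0.0
```

Request:
{"name": "send_rows", "arguments": {"offset": [[0.69,-0.354,-0.315],[0.69,-0.354,-0.315]], "delta_rot": [[0,0,0.007],[0,0,0.007]]}}

```text
time: 1.35
tool_pos: [268.3, -395.8, 303.6]
tcp_rot: [3.14, -0.001, 0.142]
contact_force: [0.1, -0.8, -0.2]
grip_width: 92.0
finger_force: 0.0
```

Request:
{"name": "send_rows", "arguments": {"offset": [[0.674,-0.383,-0.315],[0.674,-0.383,-0.315]], "delta_rot": [[0,0,0.007],[0,0,0.007]]}}

```text
time: 1.6
tool_pos: [341.9, -338.8, 341.5]
tcp_rot: [3.14, -0.001, 0.099]
contact_force: [0.6, -0.9, -1.5]
grip_width: 92.1
finger_force: 0.0
```

Request:
{"name": "send_rows", "arguments": {"offset": [[0.437,-0.738,-0.222],[0.437,-0.738,-0.222]], "delta_rot": [[0,0,0.005],[0,0,0.005]]}}

```text
time: 1.85
tool_pos: [384.6, -245.0, 367.5]
tcp_rot: [3.141, -0.001, 0.067]
contact_force: [-0.3, -1.0, -0.7]
grip_width: 92.0
finger_force: 0.0
```

Request:
{"name": "send_rows", "arguments": {"offset": [[0.412,-0.752,-0.222],[0.412,-0.752,-0.222]], "delta_rot": [[0,0,0.005],[0,0,0.005]]}}

```text
time: 2.1
tool_pos: [427.8, -151.5, 394.3]
tcp_rot: [3.141, -0.001, 0.036]
contact_force: [-0.2, -0.5, 0.2]
grip_width: 91.4
finger_force: 0.0
```

Request:
{"name": "send_rows", "arguments": {"offset": [[0.387,-0.765,-0.222],[0.387,-0.765,-0.222]], "delta_rot": [[0,0,0.005],[0,0,0.005]]}}

```text
time: 2.35
tool_pos: [470.9, -58.1, 420.8]
tcp_rot: [3.141, -0.001, 0.004]
contact_force: [0.1, -0.1, -0.6]
grip_width: 91.7
finger_force: 0.0
```

Request:
{"name": "send_rows", "arguments": {"offset": [[0.042,-0.958,0],[0.042,-0.958,0]], "delta_rot": [[0,0,0.001],[0,0,0.001]]}}

```text
time: 2.6
tool_pos: [474.9, 56.8, 420.1]
tcp_rot: [-3.142, -0.0, -0.002]
contact_force: [1.2, -1.1, -1.0]
grip_width: 91.6
finger_force: 0.0
```

Request:
{"name": "send_rows", "arguments": {"offset": [[0.042,-0.958,0],[0.042,-0.958,0],[0.042,-0.958,0]], "delta_rot": [[0,0,0],[0,0,0],[0,0,0]]}}

```text
time: 2.98
tool_pos: [479.8, 172.8, 419.5]
tcp_rot: [-3.141, 0.001, 0.003]
contact_force: [-0.6, -1.6, -0.4]
grip_width: 91.5
finger_force: 0.0
```

Run:
```python
from h import *
o=get_obs();print(o["time"],np.round(o["tool_pos"],1),np.round(o["tcp_rot"],3))
cal=optics.get_calibration("wrist");save("wrist","w1");print(np.round(cal["world_from_camera"],2).tolist(),cal["fx"])
for n,z in(("tray_in",64),("tray_handle",71),("post",119),("hub",20)):
    for r in finder.pinpoint(n,"wrist")[:4]: print(n,round(r["confidence"],2),np.round(r["uv"]),np.round(at_z("wrist",r["uv"],z,cal)))
for r in finder.silhouettes("cell0","wrist")[:8]:
    cs,_=cv2.findContours(r["region"].astype(np.uint8),cv2.RETR_EXTERNAL,cv2.CHAIN_APPROX_NONE);c=max(cs,key=cv2.contourArea)
    P=np.array([at_z("wrist",p[0],17,cal)[:2] for p in c],np.float32)
    print(round(r["confidence"],2),np.round(r["box"]),cv2.minAreaRect(P))
```

```text
2.975 [479.8 172.8 419.5] [-3.141e+00  1.000e-03  3.000e-03]
[[0.0, -0.96, -0.28, 555.75], [-1.0, -0.0, 0.0, 173.34], [-0.0, 0.28, -0.96, 577.58], [0.0, 0.0, 0.0, 1.0]] 352.3832363366412
tray_in 0.62 [423.  66.] [600.  38.  64.]
tray_handle 0.91 [348.  61.] [605. 143.  71.]
post 0.93 [598. 118.] [ 538. -188.  119.]
hub 0.69 [594.  78.] [ 594. -247.   20.]
hub 0.23 [428. 176.] [436.   7.  20.]
0.85 [419. 164. 436. 194.] ((435.8941650390625, 9.912708282470703), (30.19568634033203, 48.65016555786133), 89.17416381835938)
0.72 [211.  72. 246. 105.] ((570.814697265625, 320.86395263671875), (32.64529037475586, 51.91718292236328), 58.72612380981445)
0.66 [150. 106. 169. 138.] ((520.9505615234375, 438.5558776855469), (31.03672981262207, 49.083736419677734), 83.57954406738281)
```

View pics/w1.png

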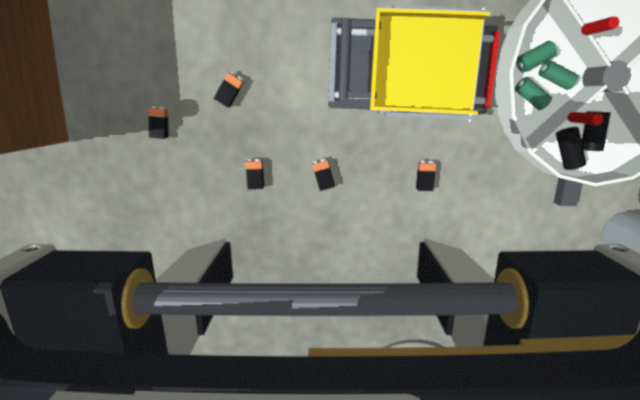

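```bash
cat >> h.py <<'E'
def cells(im,cal,cam="wrist",z=14):
    hsv=cv2.cvtColor(im,cv2.COLOR_RGB2HSV); out=[]
    org=((hsv[...,0]<14)&(hsv[...,1]>110)&(hsv[...,2]>70)); m=(org|(hsv[...,2]<62)).astype(np.uint8)
    m=cv2.morphologyEx(m,cv2.MORPH_OPEN,np.ones((3,3),np.uint8))
    cs,_=cv2.findContours(m,cv2.RETR_EXTERNAL,cv2.CHAIN_APPROX_NONE)
    for c in cs:
        if not 60<cv2.contourArea(c)<6000: continue
        mm=np.zeros(m.shape,np.uint8);cv2.drawContours(mm,[c],-1,1,-1)
        fo=(org&(mm>0)).sum()/mm.sum()
        if not .08<fo<.8: continue
        P=np.array([at_z(cam,p[0],z,cal)[:2] for p in c],np.float32);(ct,sz,a)=cv2.minAreaRect(P)
        if sz[0]<sz[1]: a+=90
        a=np.radians(a); a=(a+np.pi/2)%np.pi-np.pi/2
        out.append((np.round(ct,1).tolist(),np.round(sorted(sz),0).tolist(),round(a,2),np.round(c.mean(0)[0]).tolist()))
    return out
E
python3 - <<'E'
from h import *
cal=optics.get_calibration("wrist");im=cv2.cvtColor(cv2.imread("pics/w1.png"),cv2.COLOR_BGR2RGB)
for c in cells(im,cal): print(c)
for n,cam,z in(("w1","wrist",75),("top0","top",75)):
    im=cv2.imread(f"pics/{n}.png");hsv=cv2.cvtColor(im,cv2.COLOR_BGR2HSV);cl=optics.get_calibration(cam)
    m=((abs(hsv[...,0].astype(int)-27)<6)&(hsv[...,1]>150)&(hsv[...,2]>90)).astype(np.uint8)
    cs,_=cv2.findContours(m,cv2.RETR_EXTERNAL,cv2.CHAIN_APPROX_NONE);c=max(cs,key=cv2.contourArea)
    for z in(65,86):
        P=np.array([at_z(cam,p[0],z,cl)[:2] for p in c],np.float32);print(cam,z,cv2.minAreaRect(P))
E
```

```text
([434.2, 3.2], [29.0, 44.0], np.float64(0.0), [425.0, 176.0])
([437.5, 283.5], [28.0, 42.0], np.float64(-0.0), [254.0, 173.0])
([436.7, 171.5], [26.0, 45.0], np.float64(0.27), [324.0, 174.0])
([493.7, -251.8], [86.0, 90.0], np.float64(0.02), [584.0, 137.0])
([522.3, 434.1], [32.0, 44.0], np.float64(-0.07), [158.0, 122.0])
([571.3, 316.8], [28.0, 46.0], np.float64(-0.53), [229.0, 89.0])
wrist 65 ((606.7618408203125, 26.081222534179688), (155.24710083007812, 134.56927490234375), 88.35926818847656)
wrist 86 ((604.6937255859375, 31.907562255859375), (148.89566040039062, 129.06381225585938), 88.35926818847656)
top 65 ((607.8513793945312, 38.22001647949219), (145.96865844726562, 132.04779052734375), 88.55553436279297)
top 86 ((603.9195556640625, 36.72732925415039), (143.49346923828125, 129.8086700439453), 88.55552673339844)
```

```bash
cat >> h.py <<'E'
TI=np.array([605.5,36.5]);TA=-0.027
def tray(u,v,h,yaw=TA):
    return (TI[0]+u*np.cos(TA)-v*np.sin(TA),TI[1]+u*np.sin(TA)+v*np.cos(TA),64-.085*v+h,yaw)
E
python3 - <<'E'
from h import *
print(tray(-28,27,0))
plan((480,170,420,0),(436,6,60,0),(436,6,5,0))
plan((436,6,5,0),(436,6,125,0),tray(-28,27,70),tray(-28,27,6.5))
E
```

```text
(np.float64(578.239116809729), np.float64(64.24606724720462), 61.705, -0.027)
[436.0, 6.0, 60.0, 0.0]
    [-0.122, 0.456, 1.0] -0.0 3
    [-0.122, 0.456, 1.0] -0.0 3
    [-0.122, 0.456, 1.0] -0.0 3
[436.0, 6.0, 5.0, 0.0]
    [0.0, 0.0, 0.458] -0.0 1
[436.0, 6.0, 125.0, 0.0]
    [0.0, 0.0, -1.0] -0.0 2
[578.24, 64.25, 131.7, -0.03]
    [0.593, -0.243, -0.028] 0.0021 2
    [0.589, -0.251, -0.028] 0.0021 2
[578.24, 64.25, 68.2, -0.03]
    [0.0, -0.0, 0.529] -0.0 2
```

Request:
{"name": "send_rows", "arguments": {"offset": [[-0.122,0.456,1],[-0.122,0.456,1],[-0.122,0.456,1]], "delta_rot": [[0,0,0],[0,0,0],[0,0,0]]}}

```text
time: 3.65
tool_pos: [462.6, 112.9, 296.4]
tcp_rot: [3.141, 0.009, -0.006]
contact_force: [-0.8, -0.0, 0.8]
grip_width: 92.0
finger_force: 0.0
```

Request:
{"name": "send_rows", "arguments": {"offset": [[-0.122,0.456,1],[-0.122,0.456,1],[-0.122,0.456,1]], "delta_rot": [[0,0,0],[0,0,0],[0,0,0]]}}

```text
time: 4.03
tool_pos: [450.6, 59.3, 179.3]
tcp_rot: [-3.141, 0.003, -0.005]
contact_force: [-0.3, 0.2, 1.0]
grip_width: 91.6
finger_force: 0.0
```

Request:
{"name": "send_rows", "arguments": {"offset": [[-0.122,0.456,1],[-0.122,0.456,1],[-0.122,0.456,1]], "delta_rot": [[0,0,0],[0,0,0],[0,0,0]]}}

```text
time: 4.4
tool_pos: [437.1, 5.0, 59.8]
tcp_rot: [-3.141, 0.001, -0.005]
contact_force: [0.1, 0.1, 0.9]
grip_width: 92.2
finger_force: 0.0
```

Run:
```python
from h import *
o=get_obs();print(o["time"],np.round(o["tool_pos"],1),np.round(o["tcp_rot"],3))
cal=optics.get_calibration("wrist");im=save("wrist","w2")
for c in cells(im,cal): print(c)
print(proj("wrist",[436,6,5]))
```

```text
4.4 [437.1   5.   59.8] [-3.141e+00  1.000e-03 -5.000e-03]
([435.0, 6.5], [26.0, 50.0], np.float64(0.0), [323.0, 229.0])
[np.float64(324.00390465748114), np.float64(224.3236732534397)]
```

View pics/w2.png

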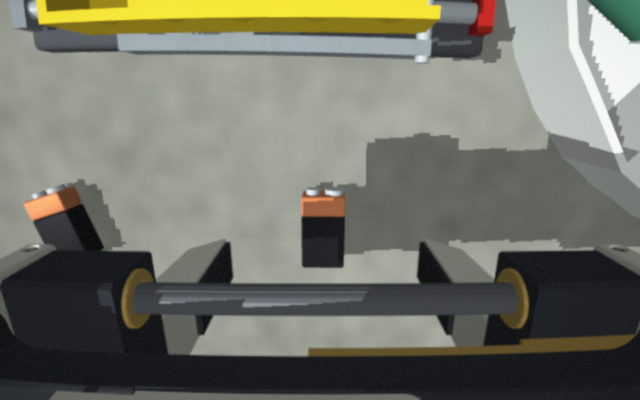

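Request:
{"name": "send_rows", "arguments": {"offset": [[0,0,0.458],[0,0,0.458]], "delta_rot": [[0,0,0],[0,0,0]]}}

```text
time: 4.7
tool_pos: [436.5, 6.4, 4.8]
tcp_rot: [-3.141, 0.002, -0.002]
contact_force: [-0.1, 0.5, -0.2]
grip_width: 92.1
finger_force: 0.0
```

Request:
{"name": "send_rows", "arguments": {"offset": [[0,0,0],[0,0,0],[0,0,0],[0,0,0],[0,0,0],[0,0,0],[0,0,0],[0,0,0]], "delta_rot": [[0,0,0],[0,0,0],[0,0,0],[0,0,0],[0,0,0],[0,0,0],[0,0,0],[0,0,0]], "grip": 0}}

```text
time: 5.7
tool_pos: [435.9, 5.6, 5.0]
tcp_rot: [3.142, 0.0, -0.003]
contact_force: [-0.3, -0.2, 0.5]
grip_width: 26.0
finger_force: 30.0
```

Request:
{"name": "send_rows", "arguments": {"offset": [[0,0,-1],[0,0,-1]], "delta_rot": [[0,0,0],[0,0,0]]}}

```text
time: 5.95
tool_pos: [435.4, 5.6, 125.9]
tcp_rot: [-3.141, 0.002, -0.003]
contact_force: [1.6, -0.7, -0.5]
grip_width: 26.2
finger_force: 30.0
```

Request:
{"name": "send_rows", "arguments": {"offset": [[0.593,-0.243,-0.028],[0.593,-0.243,-0.028]], "delta_rot": [[0,0,0.002],[0,0,0.002]]}}

```text
time: 6.2
tool_pos: [510.3, 35.4, 130.1]
tcp_rot: [3.141, -0.005, -0.015]
contact_force: [-0.3, 0.4, -1.0]
grip_width: 26.1
finger_force: 30.0
```

Request:
{"name": "send_rows", "arguments": {"offset": [[0.589,-0.251,-0.028],[0.589,-0.251,-0.028],[0.589,-0.251,-0.028]], "delta_rot": [[0,0,0.002],[0,0,0.002],[0,0,0.002]]}}

```text
time: 6.58
tool_pos: [578.5, 64.0, 131.0]
tcp_rot: [3.141, 0.001, -0.027]
contact_force: [-0.2, -0.2, -1.2]
grip_width: 26.3
finger_force: 30.0
```

Run:
```python
from h import *
o=get_obs();print(o["time"],np.round(o["tool_pos"],1),np.round(o["tcp_rot"],3),o["grip_width"])
cal=optics.get_calibration("wrist");im=save("wrist","w3")
for u in(-60,60):
  for v in(-70,70): print(u,v,np.round(proj("wrist",tray(u,v,28)[:3])))
plan((436,6,5,0),(436,6,5,0))
```

```text
6.575 [578.5  64.  131. ] [ 3.141e+00  1.000e-03 -2.700e-02] 26.32229354732736
-60 -70 [482. 281.]
-60 70 [257. 273.]
60 -70 [510.  76.]
60 70 [246.  75.]
[436.0, 6.0, 5.0, 0.0]
    [0.0, 0.0, -0.0] -0.0 1
```

View pics/w3.png

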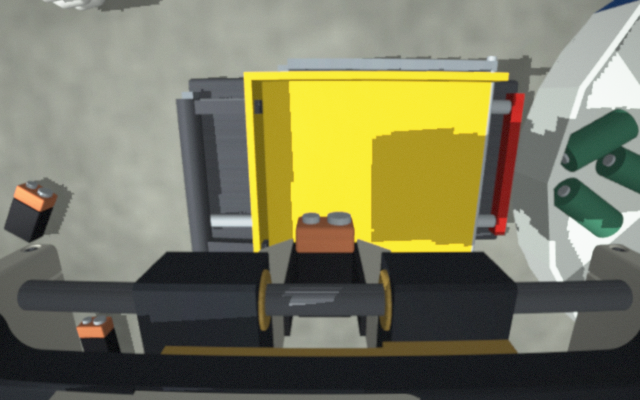

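```bash
sed -i 's/TI=np.array.*;/TI=np.array([603.,33.]);/' h.py
python3 - <<'E'
from h import *
plan((578.2,64.2,131.7,TA),tray(-28,27,6.5))
plan(tray(-28,27,6.5),tray(-28,27,77),(500,140,160,0.1),(439,175,60,.27),(439,175,5,.27))
E
```

```text
[575.74, 60.75, 68.2, -0.03]
    [-0.02, 0.029, 0.529] -0.0 2
[575.74, 60.75, 138.7, -0.03]
    [0.0, -0.0, -0.587] -0.0 2
[500.0, 140.0, 160.0, 0.1]
    [-0.649, -0.643, -0.177] -0.0202 2
[439.0, 175.0, 60.0, 0.27]
    [-0.477, -0.341, 0.833] -0.0271 2
[439.0, 175.0, 5.0, 0.27]
    [0.0, 0.0, 0.458] -0.0 1
```

Request:
{"name": "send_rows", "arguments": {"offset": [[-0.02,0.029,0.3],[-0.02,0.029,0.45],[-0.02,0.029,0.529],[-0.02,0.029,0.529]], "delta_rot": [[0,0,0],[0,0,0],[0,0,0],[0,0,0]]}}

```text
time: 7.12
tool_pos: [575.3, 59.9, 68.5]
tcp_rot: [3.141, 0.0, -0.028]
contact_force: [0.4, 0.2, -0.5]
grip_width: 26.4
finger_force: 30.0
```

Request:
{"name": "send_rows", "arguments": {"offset": [[0,0,0],[0,0,0],[0,0,0]], "delta_rot": [[0,0,0],[0,0,0],[0,0,0]], "grip": 0.38}}

```text
time: 7.5
tool_pos: [575.9, 60.2, 68.6]
tcp_rot: [3.142, -0.001, -0.028]
contact_force: [-0.3, 0.7, 0.5]
grip_width: 34.6
finger_force: 0.0
```

Request:
{"name": "send_rows", "arguments": {"offset": [[0,0,-0.2],[0,0,-0.587],[0,0,-0.587]], "delta_rot": [[0,0,0],[0,0,0],[0,0,0]]}}

```text
time: 7.88
tool_pos: [578.2, 60.2, 142.6]
tcp_rot: [3.142, -0.008, -0.028]
contact_force: [-0.5, -0.5, -0.6]
grip_width: 35.2
finger_force: 0.0
```

Request:
{"name": "send_rows", "arguments": {"offset": [[-0.649,-0.643,-0.177],[-0.649,-0.643,-0.177]], "delta_rot": [[0,0,-0.0202],[0,0,-0.0202]], "grip": 1}}

```text
time: 8.12
tool_pos: [498.3, 140.3, 159.2]
tcp_rot: [-3.141, 0.002, 0.1]
contact_force: [0.1, 0.3, 0.5]
grip_width: 50.5
finger_force: 0.0
```

Request:
{"name": "send_rows", "arguments": {"offset": [[-0.477,-0.341,0.833],[-0.477,-0.341,0.833],[-0.477,-0.341,0.833],[-0.477,-0.341,0.833]], "delta_rot": [[0,0,-0.0271],[0,0,-0.0271],[0,0,-0.0271],[0,0,-0.0271]]}}

```text
time: 8.62
tool_pos: [440.1, 174.6, 60.3]
tcp_rot: [3.141, -0.001, 0.27]
contact_force: [0.6, 0.4, 0.1]
grip_width: 89.3
finger_force: 0.0
```

Run:
```python
from h import *
o=get_obs();print(o["time"],np.round(o["tool_pos"],1),np.round(o["tcp_rot"],3),o["grip_width"])
cal=optics.get_calibration("wrist");im=save("wrist","w4")
for c in cells(im,cal): print(c)
save("top","t4");
for r in finder.pinpoint("cell0","top")[:6]: print(round(r["confidence"],2),np.round(r["uv"]),np.round(at_z("top",r["uv"],9)))
```

```text
8.625 [440.1 174.6  60.3] [ 3.141e+00 -1.000e-03  2.700e-01] 89.30764862091635
([436.6, 175.9], [26.0, 49.0], np.float64(0.29), [322.0, 231.0])
([436.7, 286.8], [32.0, 49.0], np.float64(0.03), [146.0, 178.0])
0.66 [283. 197.] [578.  67.   9.]
0.56 [159. 212.] [522. 439.   9.]
0.51 [196. 194.] [578. 329.   9.]
0.42 [245. 242.] [441. 173.   9.]
0.38 [429. 285.] [ 330. -370.    9.]
```

View pics/w4.png

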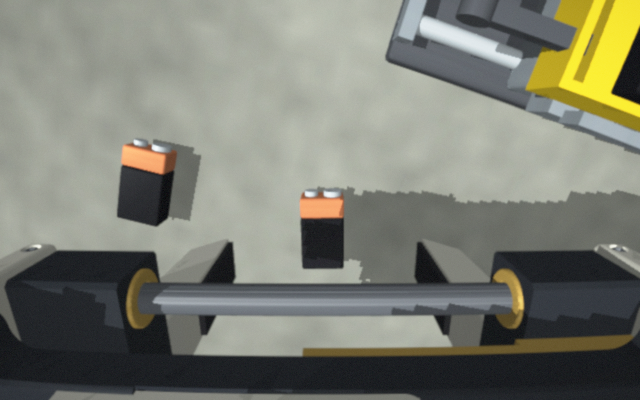

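Run:
```python
from h import *
plan((439,175,60,.27),(437,176,5,.27),(437,176,125,.27),tray(28,27,75),tray(28,27,6.5),tray(28,27,77),(500,240,160,0),(438,287,60,.02),(438,287,5,.02))
```

```text
[437.0, 176.0, 5.0, 0.27]
    [-0.014, -0.012, 0.458] -0.0 1
[437.0, 176.0, 125.0, 0.27]
    [0.0, 0.0, -1.0] -0.0 2
[631.72, 59.23, 136.7, -0.03]
    [0.652, 0.685, -0.049] 0.0236 2
    [0.746, 0.581, -0.049] 0.0236 2
[631.72, 59.23, 68.2, -0.03]
    [0.0, -0.0, 0.571] -0.0 2
[631.72, 59.23, 138.7, -0.03]
    [0.0, -0.0, -0.587] -0.0 2
[500.0, 240.0, 160.0, 0.0]
    [-0.569, -0.738, -0.089] -0.0021 2
    [-0.559, -0.746, -0.089] -0.0021 2
[438.0, 287.0, 60.0, 0.02]
    [-0.517, -0.392, 0.833] -0.0032 3
[438.0, 287.0, 5.0, 0.02]
    [0.0, 0.0, 0.458] -0.0 1
```

Request:
{"name": "send_rows", "arguments": {"offset": [[-0.014,-0.012,0.458],[-0.014,-0.012,0.458],[-0.014,-0.012,0.458]], "delta_rot": [[0,0,0],[0,0,0],[0,0,0]]}}

```text
time: 9.15
tool_pos: [438.0, 175.4, 6.4]
tcp_rot: [3.141, -0.001, 0.269]
contact_force: [-0.1, -0.1, 0.1]
grip_width: 91.6
finger_force: 0.0
```

Request:
{"name": "send_rows", "arguments": {"offset": [[0,0,0],[0,0,0],[0,0,0],[0,0,0],[0,0,0],[0,0,0],[0,0,0],[0,0,-0.4]], "delta_rot": [[0,0,0],[0,0,0],[0,0,0],[0,0,0],[0,0,0],[0,0,0],[0,0,0],[0,0,0]], "grip": 0}}

```text
time: 10.15
tool_pos: [434.7, 174.9, 50.9]
tcp_rot: [-3.141, 0.008, 0.269]
contact_force: [-0.0, 0.1, 0.4]
grip_width: 26.2
finger_force: 30.0
```

Request:
{"name": "send_rows", "arguments": {"offset": [[0,0,-0.6],[0,0,-0.6]], "delta_rot": [[0,0,0],[0,0,0]]}}

```text
time: 10.4
tool_pos: [439.3, 176.0, 128.8]
tcp_rot: [3.141, -0.008, 0.269]
contact_force: [0.5, -1.4, -1.2]
grip_width: 25.8
finger_force: 30.0
```

Request:
{"name": "send_rows", "arguments": {"offset": [[0.652,0.685,-0.049],[0.652,0.685,-0.049]], "delta_rot": [[0,0,0.0236],[0,0,0.0236]]}}

```text
time: 10.65
tool_pos: [535.4, 116.4, 130.5]
tcp_rot: [3.141, 0.0, 0.12]
contact_force: [0.1, 0.4, -0.7]
grip_width: 25.9
finger_force: 30.0
```

Request:
{"name": "send_rows", "arguments": {"offset": [[0.746,0.581,-0.049],[0.746,0.581,-0.049],[0.746,0.581,-0.049]], "delta_rot": [[0,0,0.0236],[0,0,0.0236],[0,0,0.0236]]}}

```text
time: 11.02
tool_pos: [633.4, 56.2, 134.7]
tcp_rot: [3.141, 0.001, -0.03]
contact_force: [-0.8, 0.4, -1.6]
grip_width: 25.9
finger_force: 30.0
```

Run:
```python
from h import *
o=get_obs();print(o["time"],np.round(o["tool_pos"],1),np.round(o["tcp_rot"],3),o["grip_width"])
save("wrist","w5")
for u in(-60,60):
  for v in(-70,70): print(u,v,np.round(proj("wrist",tray(u,v,28)[:3])))
```

```text
11.025 [633.4  56.2 134.7] [ 3.141e+00  1.000e-03 -3.000e-02] 25.86416570951628
-60 -70 [466. 353.]
-60 70 [262. 342.]
60 -70 [492. 179.]
60 70 [251. 174.]
```

View pics/w5.png

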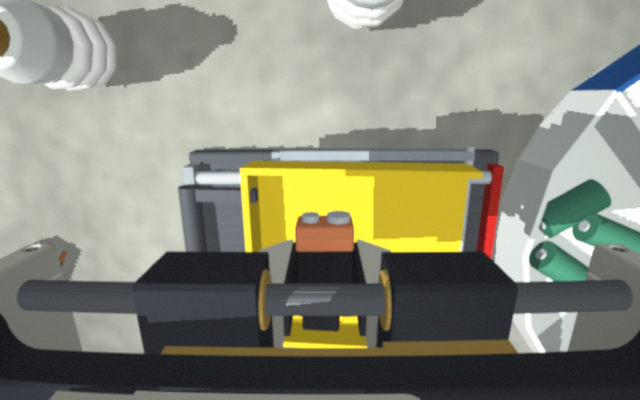

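Request:
{"name": "send_rows", "arguments": {"offset": [[0,0.02,0],[0,0.02,0.3],[0,0.02,0.45],[0,0.02,0.571],[0,0.02,0.571]], "delta_rot": [[0,0,0],[0,0,0],[0,0,0],[0,0,0],[0,0,0]]}}

```text
time: 11.7
tool_pos: [631.5, 56.6, 68.1]
tcp_rot: [3.141, 0.0, -0.027]
contact_force: [1.4, 0.8, -0.0]
grip_width: 25.9
finger_force: 29.9
```

Request:
{"name": "send_rows", "arguments": {"offset": [[0,0,0],[0,0,0],[0,0,0]], "delta_rot": [[0,0,0],[0,0,0],[0,0,0]], "grip": 0.38}}

```text
time: 12.08
tool_pos: [631.7, 56.2, 68.6]
tcp_rot: [3.141, -0.0, -0.027]
contact_force: [-0.3, -0.4, -0.4]
grip_width: 35.0
finger_force: 0.0
```

Request:
{"name": "send_rows", "arguments": {"offset": [[0,0,-0.2],[0,0,-0.587],[0,0,-0.587]], "delta_rot": [[0,0,0],[0,0,0],[0,0,0]]}}

```text
time: 12.45
tool_pos: [634.0, 56.2, 143.1]
tcp_rot: [3.141, -0.008, -0.027]
contact_force: [0.3, -0.2, 0.3]
grip_width: 34.8
finger_force: 0.0
```

Request:
{"name": "send_rows", "arguments": {"offset": [[-0.569,-0.748,-0.089],[-0.569,-0.748,-0.089]], "delta_rot": [[0,0,-0.0021],[0,0,-0.0021]], "grip": 1}}

```text
time: 12.7
tool_pos: [564.3, 148.7, 148.7]
tcp_rot: [-3.142, 0.001, -0.015]
contact_force: [0.1, 0.4, -0.1]
grip_width: 50.6
finger_force: 0.0
```

Request:
{"name": "send_rows", "arguments": {"offset": [[-0.559,-0.756,-0.089],[-0.559,-0.756,-0.089]], "delta_rot": [[0,0,-0.0021],[0,0,-0.0021]]}}

```text
time: 12.95
tool_pos: [498.2, 241.0, 159.7]
tcp_rot: [3.141, 0.001, -0.0]
contact_force: [0.1, 1.2, -0.2]
grip_width: 70.0
finger_force: 0.0
```

Request:
{"name": "send_rows", "arguments": {"offset": [[-0.517,-0.392,0.833],[-0.517,-0.392,0.833],[-0.517,-0.392,0.833],[-0.517,-0.392,0.833]], "delta_rot": [[0,0,-0.0032],[0,0,-0.0032],[0,0,-0.0032],[0,0,-0.0032]]}}

```text
time: 13.45
tool_pos: [438.7, 286.7, 60.4]
tcp_rot: [-3.142, -0.001, 0.02]
contact_force: [0.0, 0.4, 0.4]
grip_width: 91.6
finger_force: 0.0
```

```bash
sed -i 's/TI=np.array.*;/TI=np.array([603.,31.]);/' h.py
python3 - <<'E'
from h import *
o=get_obs();print(o["time"],np.round(o["tool_pos"],1),np.round(o["tcp_rot"],3),o["grip_width"])
cal=optics.get_calibration("wrist");im=save("wrist","w6")
for c in cells(im,cal): print(c)
plan((438,287,60,.02),(438,287,5,.02),(438,287,125,.02),tray(-28,-18,75),tray(-28,-18,7.5),tray(-28,4,7.5),tray(-28,4,77),(560,260,160,-.3),(565,320,60,-.53),(565,320,5,-.53))
E
```

```text
13.45 [438.7 286.7  60.4] [-3.142e+00 -1.000e-03  2.000e-02] 91.64548980618815
([437.4, 288.6], [26.0, 49.0], np.float64(0.02), [322.0, 228.0])
([519.7, 437.9], [37.0, 46.0], np.float64(-0.1), [69.0, 84.0])
[438.0, 287.0, 5.0, 0.02]
    [0.0, 0.0, 0.458] -0.0 1
[438.0, 287.0, 125.0, 0.02]
    [0.0, 0.0, -1.0] -0.0 2
[574.52, 13.76, 140.53, -0.03]
    [0.364, 0.766, -0.043] 0.0025 2
    [0.376, 0.761, -0.043] 0.0025 2
    [0.388, 0.755, -0.043] 0.0025 2
[574.52, 13.76, 73.03, -0.03]
    [0.0, -0.0, 0.562] -0.0 2
[575.12, 35.75, 71.16, -0.03]
    [0.0, -0.183, 0.016] -0.0 1
[575.12, 35.75, 140.66, -0.03]
    [0.0, -0.0, -0.579] -0.0 2
[560.0, 260.0, 160.0, -0.3]
    [-0.088, -0.932, -0.081] 0.0217 2
    [-0.214, -0.912, -0.081] 0.0217 2
[565.0, 320.0, 60.0, -0.53]
    [-0.108, -0.49, 0.833] 0.0366 2
[565.0, 320.0, 5.0, -0.53]
    [0.0, -0.0, 0.458] -0.0 1
```

Request:
{"name": "send_rows", "arguments": {"offset": [[0,-0.01,0.458],[0,-0.01,0.458],[0,-0.01,0.458]], "delta_rot": [[0,0,0],[0,0,0],[0,0,0]]}}

```text
time: 13.88
tool_pos: [439.5, 287.8, 6.9]
tcp_rot: [-3.141, -0.002, 0.018]
contact_force: [0.2, -0.1, 1.0]
grip_width: 91.7
finger_force: 0.0
```

Request:
{"name": "send_rows", "arguments": {"offset": [[0,0,0],[0,0,0],[0,0,0],[0,0,0],[0,0,0],[0,0,0],[0,0,0],[0,0,-0.4]], "delta_rot": [[0,0,0],[0,0,0],[0,0,0],[0,0,0],[0,0,0],[0,0,0],[0,0,0],[0,0,0]], "grip": 0}}

```text
time: 14.88
tool_pos: [435.6, 286.6, 50.7]
tcp_rot: [3.138, 0.007, 0.019]
contact_force: [1.2, 1.0, 0.5]
grip_width: 26.4
finger_force: 30.0
```

Request:
{"name": "send_rows", "arguments": {"offset": [[0,0,-0.6],[0,0,-0.6]], "delta_rot": [[0,0,0],[0,0,0]]}}

```text
time: 15.12
tool_pos: [440.1, 288.9, 129.3]
tcp_rot: [-3.138, -0.007, 0.019]
contact_force: [-0.2, -0.5, -1.0]
grip_width: 26.0
finger_force: 30.0
```

Request:
{"name": "send_rows", "arguments": {"offset": [[0.364,0.776,-0.043],[0.364,0.776,-0.043]], "delta_rot": [[0,0,0.0025],[0,0,0.0025]]}}

```text
time: 15.38
tool_pos: [483.5, 194.1, 129.7]
tcp_rot: [3.141, 0.001, 0.004]
contact_force: [0.5, 0.6, -0.6]
grip_width: 26.2
finger_force: 30.0
```

Request:
{"name": "send_rows", "arguments": {"offset": [[0.376,0.771,-0.043],[0.376,0.771,-0.043]], "delta_rot": [[0,0,0.0025],[0,0,0.0025]]}}

```text
time: 15.62
tool_pos: [529.2, 100.9, 134.5]
tcp_rot: [3.141, 0.001, -0.014]
contact_force: [1.2, 1.0, -0.1]
grip_width: 26.2
finger_force: 30.0
```

Request:
{"name": "send_rows", "arguments": {"offset": [[0.388,0.778,-0.043],[0.388,0.778,-0.043],[0.388,0.778,-0.043],[0.388,0.778,-0.043]], "delta_rot": [[0,0,0.0025],[0,0,0.0025],[0,0,0.0025],[0,0,0.0025]]}}

```text
time: 16.12
tool_pos: [573.4, 9.7, 139.5]
tcp_rot: [-3.141, 0.002, -0.028]
contact_force: [-0.6, -0.2, 0.1]
grip_width: 26.3
finger_force: 30.0
```

Run:
```python
from h import *
o=get_obs();print(o["time"],np.round(o["tool_pos"],1),np.round(o["tcp_rot"],3),o["grip_width"])
save("wrist","w7")
```

```text
16.125 [573.4   9.7 139.5] [-3.141e+00  2.000e-03 -2.800e-02] 26.343820786546104
```

View pics/w7.png

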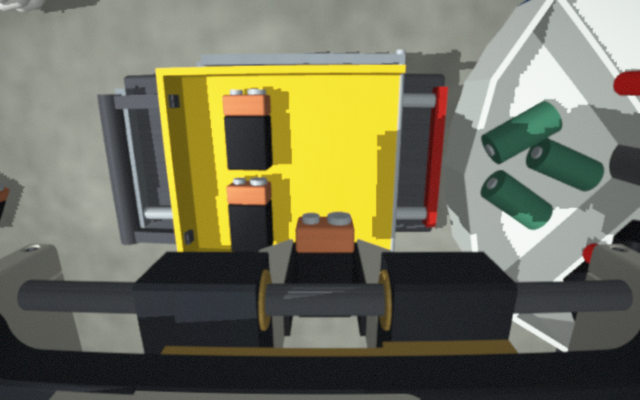

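Request:
{"name": "send_rows", "arguments": {"offset": [[0,0,0.3],[0,0,0.45],[0,0,0.562],[0,0,0.562],[0,-0.1,0.57],[0,-0.217,0.578],[0,-0.217,0.578],[0,-0.217,0.578]], "delta_rot": [[0,0,0],[0,0,0],[0,0,0],[0,0,0],[0,0,0],[0,0,0],[0,0,0],[0,0,0]]}}

```text
time: 17.18
tool_pos: [575.1, 35.5, 71.4]
tcp_rot: [3.141, -0.0, -0.027]
contact_force: [0.0, 0.2, -0.1]
grip_width: 26.3
finger_force: 30.0
```

Request:
{"name": "send_rows", "arguments": {"offset": [[0,0,0],[0,0,0],[0,0,0]], "delta_rot": [[0,0,0],[0,0,0],[0,0,0]], "grip": 0.38}}

```text
time: 17.55
tool_pos: [575.1, 35.0, 71.4]
tcp_rot: [3.141, -0.0, -0.028]
contact_force: [0.8, -1.0, 0.5]
grip_width: 34.7
finger_force: 0.1
```

Request:
{"name": "send_rows", "arguments": {"offset": [[0,0,-0.2],[0,0,-0.579],[0,0,-0.579]], "delta_rot": [[0,0,0],[0,0,0],[0,0,0]]}}

```text
time: 17.92
tool_pos: [577.3, 35.1, 144.4]
tcp_rot: [3.141, -0.008, -0.028]
contact_force: [0.9, 1.1, -0.7]
grip_width: 35.4
finger_force: 0.0
```

Request:
{"name": "send_rows", "arguments": {"offset": [[-0.088,-0.932,-0.081],[-0.088,-0.932,-0.081]], "delta_rot": [[0,0,0.0217],[0,0,0.0217]], "grip": 1}}

```text
time: 18.18
tool_pos: [567.1, 148.4, 149.8]
tcp_rot: [3.141, 0.001, -0.167]
contact_force: [0.1, 0.1, -0.3]
grip_width: 50.3
finger_force: 0.0
```

Request:
{"name": "send_rows", "arguments": {"offset": [[-0.214,-0.912,-0.081],[-0.214,-0.912,-0.081]], "delta_rot": [[0,0,0.0217],[0,0,0.0217]]}}

```text
time: 18.42
tool_pos: [559.4, 261.6, 159.4]
tcp_rot: [3.141, 0.001, -0.302]
contact_force: [0.1, -0.4, 0.4]
grip_width: 70.0
finger_force: 0.0
```

Request:
{"name": "send_rows", "arguments": {"offset": [[-0.108,-0.49,0.733],[-0.108,-0.49,0.833],[-0.108,-0.49,0.833],[-0.108,-0.49,0.833]], "delta_rot": [[0,0,0.0366],[0,0,0.0366],[0,0,0.0366],[0,0,0.0366]]}}

```text
time: 18.92
tool_pos: [565.8, 319.1, 61.1]
tcp_rot: [-3.141, -0.001, -0.53]
contact_force: [0.4, -0.8, 0.7]
grip_width: 91.5
finger_force: 0.0
```

Run:
```python
from h import *
o=get_obs();print(o["time"],np.round(o["tool_pos"],1),np.round(o["tcp_rot"],3),o["grip_width"])
cal=optics.get_calibration("wrist");im=save("wrist","w8")
for c in cells(im,cal): print(c)
```

```text
18.925 [565.8 319.1  61.1] [-3.141e+00 -1.000e-03 -5.300e-01] 91.46554694494482
([570.5, 322.1], [26.0, 49.0], np.float64(-0.55), [316.0, 221.0])
```

Run:
```python
from h import *
plan((565,320,60,-.53),(570.5,322,5,-.54),(570.5,322,125,-.54),tray(28,-22,75),tray(28,-22,7.5),tray(28,4,7.5),tray(28,4,77),(560,260,160,-.1),(517,438,60,-.08),(517,438,5,-.08))
```

```text
[570.5, 322.0, 5.0, -0.54]
    [0.031, -0.038, 0.458] 0.0016 1
[570.5, 322.0, 125.0, -0.54]
    [0.0, -0.0, -1.0] -0.0 2
[630.4, 8.25, 140.87, -0.03]
    [0.591, 0.662, -0.044] -0.0272 2
    [0.47, 0.753, -0.044] -0.0272 2
    [0.335, 0.822, -0.044] -0.0272 2
[630.4, 8.25, 73.37, -0.03]
    [0.0, -0.0, 0.562] -0.0 2
[631.1, 34.24, 71.16, -0.03]
    [0.0, -0.217, 0.018] -0.0 1
[631.1, 34.24, 140.66, -0.03]
    [0.0, -0.0, -0.579] -0.0 2
[560.0, 260.0, 160.0, -0.1]
    [-0.322, -0.932, -0.081] 0.0058 2
    [-0.355, -0.92, -0.081] 0.0058 2
[517.0, 438.0, 60.0, -0.08]
    [-0.252, -0.72, 0.417] -0.0016 2
    [-0.245, -0.723, 0.417] -0.0016 2
[517.0, 438.0, 5.0, -0.08]
    [0.0, -0.0, 0.458] -0.0 1
```

Request:
{"name": "send_rows", "arguments": {"offset": [[0.031,-0.038,0.458],[0.031,-0.038,0.458],[0.031,-0.038,0.458]], "delta_rot": [[0,0,0.0016],[0,0,0.0016],[0,0,0.0016]]}}

```text
time: 19.35
tool_pos: [572.2, 321.4, 7.9]
tcp_rot: [-3.139, -0.002, -0.541]
contact_force: [-0.1, -0.7, 0.0]
grip_width: 91.9
finger_force: 0.0
```

Request:
{"name": "send_rows", "arguments": {"offset": [[0,0,0],[0,0,0],[0,0,0],[0,0,0],[0,0,0],[0,0,0],[0,0,0],[0,0,-0.4]], "delta_rot": [[0,0,0],[0,0,0],[0,0,0],[0,0,0],[0,0,0],[0,0,0],[0,0,0],[0,0,0]], "grip": 0}}

```text
time: 20.35
tool_pos: [567.9, 320.4, 49.6]
tcp_rot: [3.134, 0.005, -0.541]
contact_force: [0.5, -0.6, 0.7]
grip_width: 26.6
finger_force: 29.9
```

Request:
{"name": "send_rows", "arguments": {"offset": [[0,0,-0.6],[0,0,-0.6]], "delta_rot": [[0,0,0],[0,0,0]]}}

```text
time: 20.6
tool_pos: [573.2, 322.7, 130.7]
tcp_rot: [-3.134, -0.006, -0.54]
contact_force: [0.5, 0.4, -0.1]
grip_width: 25.7
finger_force: 29.9
```

Request:
{"name": "send_rows", "arguments": {"offset": [[0.591,0.662,-0.044],[0.591,0.662,-0.044]], "delta_rot": [[0,0,-0.0272],[0,0,-0.0272]]}}

```text
time: 20.85
tool_pos: [590.2, 215.4, 129.8]
tcp_rot: [3.14, 0.001, -0.367]
contact_force: [0.5, 0.2, -0.9]
grip_width: 26.4
finger_force: 29.9
```

Request:
{"name": "send_rows", "arguments": {"offset": [[0.47,0.753,-0.044],[0.47,0.753,-0.044]], "delta_rot": [[0,0,-0.0272],[0,0,-0.0272]]}}

```text
time: 21.1
tool_pos: [610.3, 109.9, 135.0]
tcp_rot: [3.141, 0.001, -0.198]
contact_force: [1.1, -0.3, -0.5]
grip_width: 25.9
finger_force: 29.9
```

Request:
{"name": "send_rows", "arguments": {"offset": [[0.335,0.822,-0.044],[0.335,0.822,-0.044],[0.335,0.822,-0.044],[0.335,0.822,-0.044]], "delta_rot": [[0,0,-0.0272],[0,0,-0.0272],[0,0,-0.0272],[0,0,-0.0272]]}}

```text
time: 21.6
tool_pos: [629.9, 8.1, 140.2]
tcp_rot: [-3.141, 0.002, -0.028]
contact_force: [-0.4, 0.0, -0.4]
grip_width: 26.3
finger_force: 29.9
```

Run:
```python
from h import *
o=get_obs();print(o["time"],np.round(o["tool_pos"],1),np.round(o["tcp_rot"],3),o["grip_width"])
save("wrist","w9")
```

```text
21.6 [629.9   8.1 140.2] [-3.141e+00  2.000e-03 -2.800e-02] 26.32902763796622
```

View pics/w9.png

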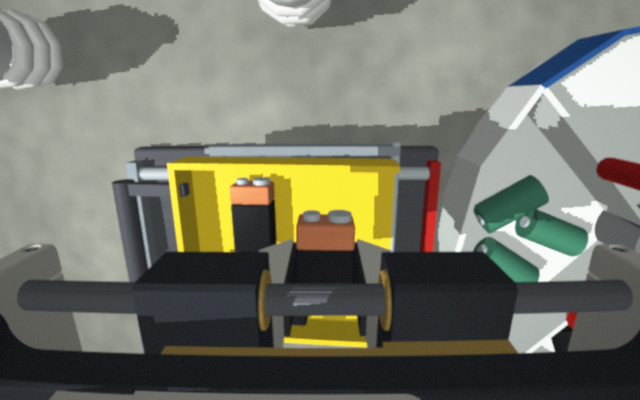

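Request:
{"name": "send_rows", "arguments": {"offset": [[0,0,0.3],[0,0,0.45],[0,0,0.562],[0,0,0.562],[0,-0.1,0.57],[0,-0.217,0.578],[0,-0.217,0.578],[0,-0.217,0.578]], "delta_rot": [[0,0,0],[0,0,0],[0,0,0],[0,0,0],[0,0,0],[0,0,0],[0,0,0],[0,0,0]]}}

```text
time: 22.65
tool_pos: [631.3, 34.0, 71.9]
tcp_rot: [3.141, -0.0, -0.027]
contact_force: [1.0, -0.7, -0.1]
grip_width: 25.9
finger_force: 29.9
```

Request:
{"name": "send_rows", "arguments": {"offset": [[0,0,0],[0,0,0],[0,0,0]], "delta_rot": [[0,0,0],[0,0,0],[0,0,0]], "grip": 0.38}}

```text
time: 23.02
tool_pos: [631.3, 33.5, 71.8]
tcp_rot: [3.141, -0.0, -0.028]
contact_force: [0.2, -0.3, -0.3]
grip_width: 35.0
finger_force: 0.1
```

Request:
{"name": "send_rows", "arguments": {"offset": [[0,0,-0.2],[0,0,-0.579],[0,0,-0.579]], "delta_rot": [[0,0,0],[0,0,0],[0,0,0]]}}

```text
time: 23.4
tool_pos: [633.5, 33.6, 145.4]
tcp_rot: [3.141, -0.008, -0.028]
contact_force: [0.5, -0.4, -0.5]
grip_width: 34.8
finger_force: 0.0
```

Request:
{"name": "send_rows", "arguments": {"offset": [[-0.322,-0.932,-0.081],[-0.322,-0.932,-0.081]], "delta_rot": [[0,0,0.0058],[0,0,0.0058]], "grip": 1}}

```text
time: 23.65
tool_pos: [594.9, 147.4, 150.3]
tcp_rot: [-3.142, 0.001, -0.067]
contact_force: [0.2, -0.2, 0.5]
grip_width: 50.3
finger_force: 0.0
```

Request:
{"name": "send_rows", "arguments": {"offset": [[-0.355,-0.92,-0.081],[-0.355,-0.92,-0.081]], "delta_rot": [[0,0,0.0058],[0,0,0.0058]]}}

```text
time: 23.9
tool_pos: [559.1, 261.3, 160.1]
tcp_rot: [3.141, 0.001, -0.101]
contact_force: [1.2, -0.4, -0.3]
grip_width: 70.6
finger_force: 0.0
```

Request:
{"name": "send_rows", "arguments": {"offset": [[-0.252,-0.72,0.417],[-0.252,-0.72,0.417]], "delta_rot": [[0,0,-0.0016],[0,0,-0.0016]]}}

```text
time: 24.15
tool_pos: [537.2, 350.6, 108.8]
tcp_rot: [3.141, 0.002, -0.089]
contact_force: [-0.1, -0.6, 0.1]
grip_width: 89.2
finger_force: 0.0
```

Request:
{"name": "send_rows", "arguments": {"offset": [[-0.245,-0.723,0.417],[-0.245,-0.723,0.417],[-0.245,-0.723,0.417],[-0.245,-0.723,0.417]], "delta_rot": [[0,0,-0.0016],[0,0,-0.0016],[0,0,-0.0016],[0,0,-0.0016]]}}

```text
time: 24.65
tool_pos: [517.6, 437.0, 60.3]
tcp_rot: [3.141, 0.0, -0.081]
contact_force: [0.5, -1.1, -0.0]
grip_width: 92.1
finger_force: 0.0
```

Run:
```python
from h import *
o=get_obs();print(o["time"],np.round(o["tool_pos"],1),np.round(o["tcp_rot"],3),o["grip_width"])
cal=optics.get_calibration("wrist");im=save("wrist","w10")
for c in cells(im,cal): print(c)
plan((517,438,60,-.08),(517,438,5,-.08),(517,438,125,-.08),(540,280,160,-.05),tray(0,-48,85),tray(0,-48,7.5),tray(0,-48,100))
```

```text
24.65 [517.6 437.   60.3] [ 3.141  0.    -0.081] 92.09174945677117
([521.1, 440.5], [26.0, 48.0], np.float64(-0.1), [319.0, 221.0])
[517.0, 438.0, 5.0, -0.08]
    [0.0, -0.0, 0.458] -0.0 1
[517.0, 438.0, 125.0, -0.08]
    [0.0, -0.0, -1.0] -0.0 2
[540.0, 280.0, 160.0, -0.05]
    [0.148, 0.649, -0.146] -0.0024 2
    [0.138, 0.651, -0.146] -0.0024 2
[601.7, -16.98, 153.08, -0.03]
    [0.212, 0.815, 0.019] -0.0012 2
    [0.206, 0.817, 0.019] -0.0012 2
    [0.2, 0.819, 0.019] -0.0012 2
[601.7, -16.98, 75.58, -0.03]
    [0.0, -0.0, 0.646] -0.0 2
[601.7, -16.98, 168.08, -0.03]
    [0.0, -0.0, -0.771] -0.0 2
```

Request:
{"name": "send_rows", "arguments": {"offset": [[0.031,-0.024,0.458],[0.031,-0.024,0.458],[0.031,-0.024,0.458]], "delta_rot": [[0,0,0.0025],[0,0,0.0025],[0,0,0.0025]]}}

```text
time: 25.08
tool_pos: [522.3, 439.4, 7.0]
tcp_rot: [-3.141, -0.001, -0.097]
contact_force: [-0.1, 0.4, 0.5]
grip_width: 92.1
finger_force: 0.0
```

Request:
{"name": "send_rows", "arguments": {"offset": [[0,0,0],[0,0,0],[0,0,0],[0,0,0],[0,0,0],[0,0,0],[0,0,0],[0,0,-0.4]], "delta_rot": [[0,0,0],[0,0,0],[0,0,0],[0,0,0],[0,0,0],[0,0,0],[0,0,0],[0,0,0]], "grip": 0}}

```text
time: 26.08
tool_pos: [518.9, 438.4, 49.6]
tcp_rot: [3.135, 0.007, -0.096]
contact_force: [-0.1, 0.0, 0.0]
grip_width: 26.0
finger_force: 30.0
```

Request:
{"name": "send_rows", "arguments": {"offset": [[0,0,-0.6],[0,0,-0.6]], "delta_rot": [[0,0,-0.0025],[0,0,-0.0025]]}}

```text
time: 26.32
tool_pos: [523.7, 441.8, 131.4]
tcp_rot: [-3.135, -0.008, -0.08]
contact_force: [0.4, -0.4, -0.3]
grip_width: 26.3
finger_force: 30.0
```

Request:
{"name": "send_rows", "arguments": {"offset": [[0.117,0.69,-0.146],[0.117,0.69,-0.146]], "delta_rot": [[0,0,-0.0024],[0,0,-0.0024]]}}

```text
time: 26.58
tool_pos: [528.7, 354.0, 143.0]
tcp_rot: [3.14, 0.001, -0.067]
contact_force: [-0.0, 0.6, -0.2]
grip_width: 26.2
finger_force: 30.0
```

Request:
{"name": "send_rows", "arguments": {"offset": [[0.138,0.651,-0.146],[0.138,0.651,-0.146]], "delta_rot": [[0,0,-0.0024],[0,0,-0.0024]]}}

```text
time: 26.82
tool_pos: [540.6, 274.8, 160.7]
tcp_rot: [3.141, 0.0, -0.053]
contact_force: [-0.2, 0.2, 0.3]
grip_width: 25.9
finger_force: 30.0
```

Request:
{"name": "send_rows", "arguments": {"offset": [[0.212,0.815,0.019],[0.212,0.815,0.019]], "delta_rot": [[0,0,-0.0012],[0,0,-0.0012]]}}

```text
time: 27.08
tool_pos: [560.7, 176.9, 157.7]
tcp_rot: [3.141, 0.001, -0.044]
contact_force: [-0.1, 0.6, 0.9]
grip_width: 26.0
finger_force: 30.0
```

Request:
{"name": "send_rows", "arguments": {"offset": [[0.206,0.817,0.019],[0.206,0.817,0.019]], "delta_rot": [[0,0,-0.0012],[0,0,-0.0012]]}}

```text
time: 27.32
tool_pos: [581.3, 77.6, 155.3]
tcp_rot: [-3.142, 0.001, -0.037]
contact_force: [-0.8, 0.6, -0.3]
grip_width: 26.1
finger_force: 30.0
```

Request:
{"name": "send_rows", "arguments": {"offset": [[0.2,0.819,0.019],[0.2,0.819,0.019],[0.2,0.819,0.019],[0.2,0.819,0.019]], "delta_rot": [[0,0,-0.0012],[0,0,-0.0012],[0,0,-0.0012],[0,0,-0.0012]]}}

```text
time: 27.82
tool_pos: [601.4, -18.7, 153.2]
tcp_rot: [-3.141, 0.001, -0.028]
contact_force: [-0.0, 0.5, -0.9]
grip_width: 26.4
finger_force: 30.0
```

Run:
```python
from h import *
o=get_obs();print(o["time"],np.round(o["tool_pos"],1),np.round(o["tcp_rot"],3),o["grip_width"])
save("wrist","w11")
```

```text
27.825 [601.4 -18.7 153.2] [-3.141e+00  1.000e-03 -2.800e-02] 26.362207700787653
```

View pics/w11.png

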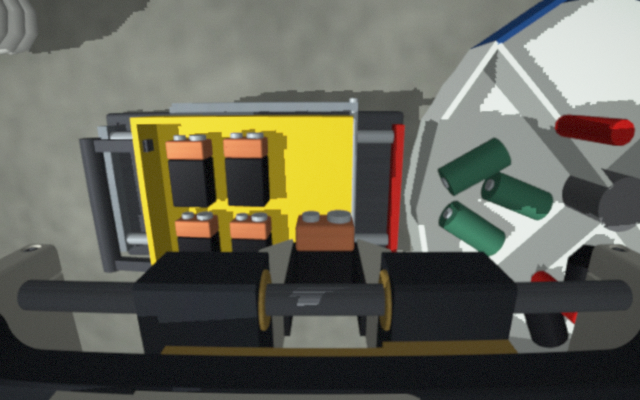

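Run:
```python
from h import *
plan(tray(0,-50,110),(537,-190,240,TA))
```

```text
[537.0, -190.0, 240.0, -0.03]
    [-0.25, 0.72, -0.257] -0.0 2
    [-0.25, 0.72, -0.257] -0.0 2
```

Request:
{"name": "send_rows", "arguments": {"offset": [[0,0,0.3],[0,0,0.5],[0,0,0.646],[0,0,0.646],[0,0,0.646]], "delta_rot": [[0,0,0],[0,0,0],[0,0,0],[0,0,0],[0,0,0]]}}

```text
time: 28.5
tool_pos: [602.0, -19.1, 76.8]
tcp_rot: [3.141, -0.001, -0.027]
contact_force: [0.0, -0.3, 0.5]
grip_width: 26.1
finger_force: 29.9
```

Request:
{"name": "send_rows", "arguments": {"offset": [[0,0,0],[0,0,0],[0,0,0]], "delta_rot": [[0,0,0],[0,0,0],[0,0,0]], "grip": 0.38}}

```text
time: 28.88
tool_pos: [601.7, -19.6, 76.6]
tcp_rot: [3.141, -0.0, -0.028]
contact_force: [-0.5, -0.1, 0.9]
grip_width: 35.0
finger_force: 0.0
```

Request:
{"name": "send_rows", "arguments": {"offset": [[0,0,-0.2],[0,0,-0.85],[0,0,-0.85]], "delta_rot": [[0,0,0],[0,0,0],[0,0,0]]}}

```text
time: 29.25
tool_pos: [603.6, -19.9, 182.8]
tcp_rot: [3.141, -0.008, -0.028]
contact_force: [0.0, 0.6, 0.3]
grip_width: 35.0
finger_force: 0.0
```

Request:
{"name": "send_rows", "arguments": {"offset": [[-0.25,0.72,-0.257],[-0.25,0.72,-0.257]], "delta_rot": [[0,0,0],[0,0,0]], "grip": 0.6}}

```text
time: 29.5
tool_pos: [568.5, -106.7, 209.9]
tcp_rot: [3.141, -0.0, -0.028]
contact_force: [-0.0, -0.2, -0.7]
grip_width: 50.5
finger_force: 0.0
```

Request:
{"name": "send_rows", "arguments": {"offset": [[-0.25,0.72,-0.257],[-0.25,0.72,-0.257],[-0.25,0.72,-0.257],[-0.25,0.72,-0.257]], "delta_rot": [[0,0,0],[0,0,0],[0,0,0],[0,0,0]]}}

```text
time: 30.0
tool_pos: [536.7, -189.9, 239.3]
tcp_rot: [-3.141, 0.001, -0.028]
contact_force: [0.7, 0.5, -0.4]
grip_width: 55.0
finger_force: 0.0
```

Run:
```python
from h import *
o=get_obs();print(o["time"],np.round(o["tool_pos"],1),np.round(o["tcp_rot"],3),o["grip_width"])
cal=optics.get_calibration("wrist");im=save("wrist","w12")
for n,z in(("post",119),("hub",20),("empty_bin",20)):
    for r in finder.pinpoint(n,"wrist")[:4]: print(n,round(r["confidence"],2),np.round(r["uv"]),np.round(at_z("wrist",r["uv"],z,cal)))
for r in finder.silhouettes("post","wrist")[:4]: print(np.round(r["box"]),round(r["confidence"],2))
O=TI-290*np.array([-np.sin(TA),np.cos(TA)]);print(O)
for a in(45,135,225,315):
    p=[O[0]+85*np.cos(np.radians(a)+TA),O[1]+85*np.sin(np.radians(a)+TA)];print(a,np.round(p),np.round(proj("wrist",[*p,119])),np.round(proj("wrist",[*p,65])))
```

```text
30.0 [ 536.7 -189.9  239.3] [-3.141e+00  1.000e-03 -2.800e-02] 54.9532431058214
post 0.63 [321. 194.] [ 537. -186.  119.]
hub 0.9 [376. 114.] [ 595. -245.   20.]
empty_bin 0.68 [381.  11.] [ 695. -248.   20.]
empty_bin 0.67 [133. 118.] [600.  13.  20.]
[208.   3. 558. 276.] 0.65
[ 595.17095131 -258.89430142]
45 [ 657. -200.] [336.  37.] [334.  47.]
135 [ 537. -197.] [335. 195.] [333. 180.]
225 [ 533. -317.] [479. 195.] [456. 181.]
315 [ 654. -321.] [497.  40.] [469.  49.]
```

View pics/w12.png

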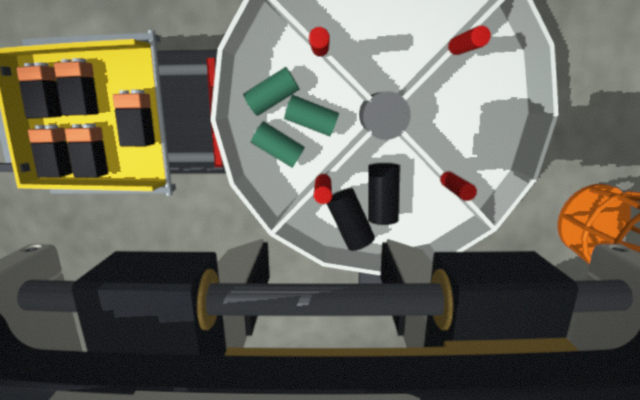

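Run:
```python
from h import *
plan((537,-190,240,TA),(538,-187,150,-.8),(538,-187,82,-.8))
```

```text
[538.0, -187.0, 150.0, -0.8]
    [0.008, -0.025, 0.75] 0.123 5
[538.0, -187.0, 82.0, -0.8]
    [0.0, -0.0, 0.567] -0.0 2
```

Request:
{"name": "send_rows", "arguments": {"offset": [[0.008,-0.025,0.3],[0.008,-0.025,0.5],[0.008,-0.025,0.75],[0.008,-0.025,0.75],[0.008,-0.025,0.75],[0.008,-0.025,0.75]], "delta_rot": [[0,0,0.123],[0,0,0.123],[0,0,0.123],[0,0,0.123],[0,0,0.123],[0,0,0.123]]}}

```text
time: 31.0
tool_pos: [538.3, -187.5, 150.4]
tcp_rot: [-3.141, -0.001, -0.797]
contact_force: [-0.3, -0.6, -0.1]
grip_width: 55.1
finger_force: 0.0
```

Run:
```python
from h import *
o=get_obs();print(o["time"],np.round(o["tool_pos"],1),np.round(o["tcp_rot"],3),o["grip_width"])
cal=optics.get_calibration("wrist");im=save("wrist","w13")
for r in finder.pinpoint("post","wrist")[:4]: print(round(r["confidence"],2),np.round(r["uv"]),np.round(at_z("wrist",r["uv"],119,cal)))
```

```text
31.0 [ 538.3 -187.5  150.4] [-3.141e+00 -1.000e-03 -7.970e-01] 55.05248383285728
0.66 [327. 238.] [ 536. -187.  119.]
```

View pics/w13.png

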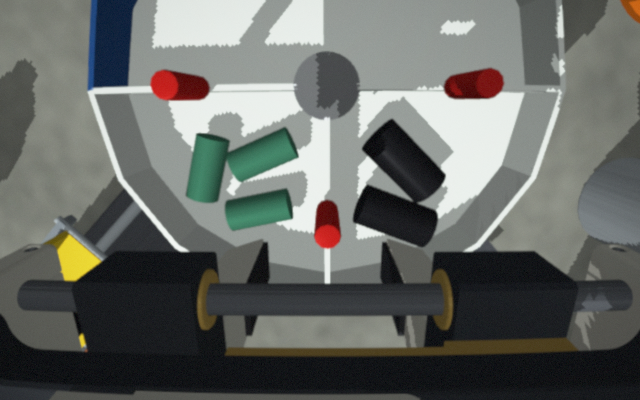

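Request:
{"name": "send_rows", "arguments": {"offset": [[-0.01,0.012,0.3],[-0.01,0.012,0.567],[-0.01,0.012,0.567],[-0.01,0.012,0.567]], "delta_rot": [[0,0,0],[0,0,0],[0,0,0],[0,0,0]]}}

```text
time: 31.6
tool_pos: [536.8, -188.2, 83.3]
tcp_rot: [-3.141, -0.002, -0.8]
contact_force: [0.1, 0.3, -0.0]
grip_width: 54.8
finger_force: 0.0
```

Request:
{"name": "send_rows", "arguments": {"offset": [[0,0,0],[0,0,0],[0,0,0],[0,0,0],[0,0,0],[0,0,0]], "delta_rot": [[0,0,0],[0,0,0],[0,0,0],[0,0,0],[0,0,0],[0,0,0]], "grip": 0}}

```text
time: 32.35
tool_pos: [536.2, -187.7, 82.1]
tcp_rot: [-3.141, -0.0, -0.801]
contact_force: [1.2, 2.3, 1.4]
grip_width: 15.0
finger_force: 30.0
```

Request:
{"name": "send_rows", "arguments": {"offset": [[0.006,0.0925,0],[0.024,0.183,0],[0.024,0.183,0]], "delta_rot": [[0,0,-0.0208],[0,0,-0.0417],[0,0,-0.0417]]}}

```text
time: 32.72
tool_pos: [522.2, -205.8, 82.1]
tcp_rot: [3.141, -0.001, -0.541]
contact_force: [1.5, -0.4, 0.4]
grip_width: 15.4
finger_force: 30.0
```

Request:
{"name": "send_rows", "arguments": {"offset": [[0.006,0.0925,0],[0.024,0.183,0],[0.054,0.271,0],[0.095,0.354,0],[0.146,0.431,0]], "delta_rot": [[0,0,-0.0208],[0,0,-0.0417],[0,0,-0.0625],[0,0,-0.0833],[0,0,-0.1042]]}}

```text
time: 33.35
tool_pos: [511.3, -258.7, 82.1]
tcp_rot: [3.141, -0.001, 0.117]
contact_force: [3.2, 0.1, -1.2]
grip_width: 15.4
finger_force: 30.0
```

Request:
{"name": "send_rows", "arguments": {"offset": [[0.006,0.0925,0],[0.024,0.183,0],[0.054,0.271,0],[0.095,0.354,0],[0.146,0.431,0],[0.146,0.431,0],[0.146,0.431,0]], "delta_rot": [[0,0,-0.0208],[0,0,-0.0417],[0,0,-0.0625],[0,0,-0.0833],[0,0,-0.1042],[0,0,-0.1042],[0,0,-0.1042]]}}

```text
time: 34.22
tool_pos: [534.4, -307.7, 82.1]
tcp_rot: [3.141, -0.0, 0.767]
contact_force: [1.7, -2.0, 0.7]
grip_width: 15.2
finger_force: 30.0
```

Request:
{"name": "send_rows", "arguments": {"offset": [[0,0,0],[0,0,0],[0,0,0],[0,0,0],[0,0,-0.9],[0,0,-0.9],[0,0,-0.9]], "delta_rot": [[0,0,0],[0,0,0],[0,0,0],[0,0,0],[0,0,0],[0,0,0],[0,0,0]], "grip": 0.6}}

```text
time: 35.1
tool_pos: [535.9, -309.1, 194.5]
tcp_rot: [3.133, -0.001, 0.771]
contact_force: [0.4, -0.1, -1.2]
grip_width: 54.7
finger_force: 0.0
```

Run:
```python
from h import *
o=get_obs();print(o["time"],np.round(o["tool_pos"],1),np.round(o["tcp_rot"],3),o["grip_width"])
cal=optics.get_calibration("wrist");im=save("wrist","w14")
for n,z in(("post",119),("hub",20),("empty_bin",20)):
    for r in finder.pinpoint(n,"wrist")[:4]: print(n,round(r["confidence"],2),np.round(r["uv"]),np.round(at_z("wrist",r["uv"],z,cal)))
```

```text
35.1 [ 535.9 -309.1  194.5] [ 3.133e+00 -1.000e-03  7.710e-01] 54.72458380013902
post 0.63 [321. 212.] [ 535. -307.  119.]
hub 0.4 [323. 209.] [ 515. -328.   20.]
empty_bin 0.62 [241.   7.] [ 597. -151.   20.]
```

View pics/w14.png

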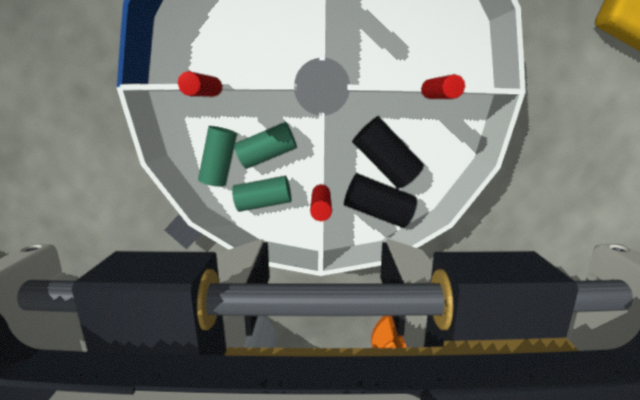

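Run:
```python
from h import *
plan((534.5,-308,190,.767),(575,-100,210,.2),(604,146,170,-.025))
```

```text
[575.0, -100.0, 210.0, 0.2]
    [0.723, -0.507, -0.083] 0.0451 2
    [0.552, -0.689, -0.083] 0.0451 2
[604.0, 146.0, 170.0, -0.02]
    [0.215, -0.654, 0.111] 0.0119 2
    [0.165, -0.668, 0.111] 0.0119 2
    [0.115, -0.678, 0.111] 0.0119 2
```

Request:
{"name": "send_rows", "arguments": {"offset": [[0.723,-0.507,-0.083],[0.723,-0.507,-0.083]], "delta_rot": [[0,0,0.0451],[0,0,0.0451]], "grip": 0.36}}

```text
time: 35.55
tool_pos: [553.4, -202.0, 198.2]
tcp_rot: [-3.138, 0.002, 0.482]
contact_force: [0.7, 0.4, 0.7]
grip_width: 39.8
finger_force: 0.0
```

Request:
{"name": "send_rows", "arguments": {"offset": [[0.552,-0.689,-0.083],[0.552,-0.689,-0.083]], "delta_rot": [[0,0,0.0451],[0,0,0.0451]]}}

```text
time: 35.8
tool_pos: [573.3, -97.5, 208.4]
tcp_rot: [-3.14, 0.003, 0.2]
contact_force: [-0.4, -0.2, 1.4]
grip_width: 33.6
finger_force: 0.0
```

Request:
{"name": "send_rows", "arguments": {"offset": [[0.215,-0.654,0.111],[0.215,-0.654,0.111]], "delta_rot": [[0,0,0.0119],[0,0,0.0119]]}}

```text
time: 36.05
tool_pos: [582.2, -14.2, 194.4]
tcp_rot: [-3.14, 0.004, 0.132]
contact_force: [0.4, -0.0, 0.2]
grip_width: 32.9
finger_force: 0.0
```

Request:
{"name": "send_rows", "arguments": {"offset": [[0.165,-0.668,0.111],[0.165,-0.668,0.111]], "delta_rot": [[0,0,0.0119],[0,0,0.0119]]}}

```text
time: 36.3
tool_pos: [591.7, 66.7, 181.4]
tcp_rot: [-3.141, 0.003, 0.057]
contact_force: [0.1, 0.5, 0.5]
grip_width: 33.0
finger_force: 0.0
```

Request:
{"name": "send_rows", "arguments": {"offset": [[0.115,-0.678,0.111],[0.115,-0.678,0.111],[0.115,-0.678,0.111],[0.115,-0.678,0.111]], "delta_rot": [[0,0,0.0119],[0,0,0.0119],[0,0,0.0119],[0,0,0.0119]]}}

```text
time: 36.8
tool_pos: [602.0, 144.7, 169.9]
tcp_rot: [3.141, 0.0, -0.021]
contact_force: [0.0, -0.3, -0.1]
grip_width: 33.2
finger_force: 0.0
```

Run:
```python
from h import *
o=get_obs();print(o["time"],np.round(o["tool_pos"],1),np.round(o["tcp_rot"],3),o["grip_width"])
cal=optics.get_calibration("wrist");im=save("wrist","w15")
for n,z in(("tray_handle",71),("tray_in",64)):
    for r in finder.pinpoint(n,"wrist")[:4]: print(n,round(r["confidence"],2),np.round(r["uv"]),np.round(at_z("wrist",r["uv"],z,cal)))
print(at_z("wrist",(320,230),71,cal))
```

```text
36.8 [602.  144.7 169.9] [ 3.141  0.    -0.021] 33.15028426705545
tray_handle 0.74 [327. 197.] [606. 144.  71.]
tray_in 0.83 [467. 199.] [600.  33.  64.]
tray_in 0.37 [216.  12.] [738. 218.  64.]
[579.50614282 149.19316799  71.        ]
```

View pics/w15.png

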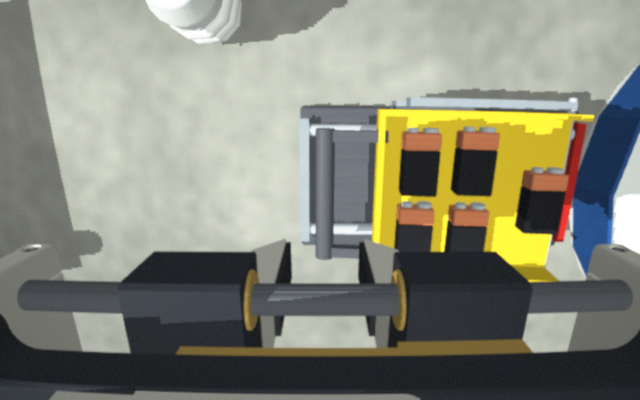

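Request:
{"name": "send_rows", "arguments": {"offset": [[0,0,0.3],[0,0,0.6],[0,0,0.94],[0,0,0.94],[0,0,0.94]], "delta_rot": [[0,0,0],[0,0,0],[0,0,0],[0,0,0],[0,0,0]]}}

```text
time: 37.58
tool_pos: [603.0, 146.0, 58.8]
tcp_rot: [-3.141, -0.002, -0.021]
contact_force: [1.1, 0.9, 0.1]
grip_width: 33.2
finger_force: 0.0
```

Request:
{"name": "send_rows", "arguments": {"offset": [[0,0,0],[0,0,0],[0,0,0],[0,0,0],[0,0,0]], "delta_rot": [[0,0,0],[0,0,0],[0,0,0],[0,0,0],[0,0,0]], "grip": 0}}

```text
time: 38.2
tool_pos: [602.6, 146.2, 58.3]
tcp_rot: [3.141, -0.002, -0.02]
contact_force: [-0.5, -2.3, 5.5]
grip_width: 12.9
finger_force: 30.0
```

Request:
{"name": "send_rows", "arguments": {"offset": [[0,0.2,0],[0,0.4,0],[0,0.55,0],[0,0.66,0],[0,0.7,0],[0,0.7,0]], "delta_rot": [[0,0,0],[0,0,0],[0,0,0],[0,0,0],[0,0,0],[0,0,0]]}}

```text
time: 38.95
tool_pos: [600.2, 64.4, 58.3]
tcp_rot: [-3.138, -0.001, -0.021]
contact_force: [-1.3, 6.9, 8.0]
grip_width: 12.9
finger_force: 30.0
```

Request:
{"name": "send_rows", "arguments": {"offset": [[0,0.025,0],[0,0.04,0],[0,0.04,0]], "delta_rot": [[0,0,0],[0,0,0],[0,0,0]]}}

```text
time: 39.33
tool_pos: [600.2, 64.3, 58.4]
tcp_rot: [-3.132, -0.002, -0.02]
contact_force: [-0.5, 25.8, 6.0]
grip_width: 13.0
finger_force: 30.0
```

Request:
{"name": "send_rows", "arguments": {"offset": [[0,0.015,0],[0,0.015,0]], "delta_rot": [[0,0,0],[0,0,0]]}}

```text
time: 39.58
tool_pos: [600.2, 64.2, 58.3]
tcp_rot: [-3.13, -0.002, -0.02]
contact_force: [0.5, 32.4, 7.0]
grip_width: 12.7
finger_force: 30.0
```

Request:
{"name": "send_rows", "arguments": {"offset": [[0,-0.1,0],[0,-0.25,0],[0,-0.4,0],[0,-0.55,0],[0,-0.65,0],[0,-0.72,0],[0,-0.755,0],[0,-0.755,0]], "delta_rot": [[0,0,0],[0,0,0],[0,0,0],[0,0,0],[0,0,0],[0,0,0],[0,0,0],[0,0,0]]}}

```text
time: 40.58
tool_pos: [602.6, 147.1, 58.3]
tcp_rot: [-3.141, -0.002, -0.02]
contact_force: [-0.3, 0.5, 5.9]
grip_width: 12.9
finger_force: 30.0
```

Request:
{"name": "send_rows", "arguments": {"offset": [[0,-0.03,0],[0,-0.06,0],[0,-0.06,0]], "delta_rot": [[0,0,0],[0,0,0],[0,0,0]]}}

```text
time: 40.95
tool_pos: [602.7, 153.8, 58.4]
tcp_rot: [-3.141, -0.002, -0.02]
contact_force: [-0.2, -0.9, 5.0]
grip_width: 13.3
finger_force: 30.0
```

Request:
{"name": "send_rows", "arguments": {"offset": [[0,0.1,0],[0,0.25,0],[0,0.4,0],[0,0.55,0],[0,0.67,0],[0,0.75,0],[0,0.775,0],[0,0.775,0]], "delta_rot": [[0,0,0],[0,0,0],[0,0,0],[0,0,0],[0,0,0],[0,0,0],[0,0,0],[0,0,0]]}}

```text
time: 41.95
tool_pos: [600.2, 64.4, 58.3]
tcp_rot: [-3.136, -0.001, -0.021]
contact_force: [-1.7, 13.7, 6.1]
grip_width: 13.0
finger_force: 30.0
```

Run:
```python
from h import *
o=get_obs();print(o["time"],np.round(o["tool_pos"],1),np.round(o["contact_force"],1))
# tip rows: hinge in tool frame; tool tilts with half the tray angle (tool x = sorter x)
r=183.; a0=np.arctan2(5,183)
for a in np.arange(0,1.01,.1):
    t=a/2; dy=r*(np.cos(a+a0)-np.cos(a0)); dz=r*(np.sin(a+a0)-np.sin(a0)) # bar move, sorter y,z
    # bar sits 13 above TCP along tool; tool rotated +t about x_s: bar->TCP vector (0,-13)-> (13 sin t, -13 cos t)
    ty=dy+13*np.sin(t); tz=dz+13-13*np.cos(t)
    print(round(a,2),round(-ty/120,3),round(-tz/120,3),round(t/2/np.pi,4), round(tz+58))
R0=R.from_euler("xyz",o["tcp_rot"]).as_matrix();print(np.round(R0,3))
```

```text
41.95 [600.2  64.4  58.3] [-1.7 13.7  6.1]
0.0 -0.0 -0.0 0.0 58
0.1 0.006 -0.152 0.008 76
0.2 0.028 -0.303 0.0159 94
0.3 0.064 -0.45 0.0239 112
0.4 0.115 -0.593 0.0318 129
0.5 0.18 -0.729 0.0398 145
0.6 0.258 -0.858 0.0477 161
0.7 0.348 -0.979 0.0557 175
0.8 0.45 -1.089 0.0637 189
0.9 0.562 -1.189 0.0716 201
1.0 0.684 -1.277 0.0796 211
[[ 1.    -0.021  0.001]
 [-0.021 -1.     0.005]
 [ 0.001 -0.005 -1.   ]]
```

Run:
```python
import numpy as np
r=183.;a0=np.arctan2(5,183)
def f(a):
    t=a/2;dy=r*(np.cos(a+a0)-np.cos(a0));dz=r*(np.sin(a+a0)-np.sin(a0))
    return np.array([-(dy+13*np.sin(t)),-(dz+13-13*np.cos(t))])/120,t
def rows(a1,l):
    p,t0=f(a1);c,s=np.cos(t0),np.sin(t0)
    for a in l:
        q,t=f(a);d=q-p;print(round(a,2),round(d[0]*c+d[1]*s,3),round(-d[0]*s+d[1]*c,3),round((t-t0)/2/np.pi,4))
    print()
rows(0,[.07,.14,.21,.28,.35,.42,.49]);rows(.49,[.54,.59,.64,.69,.74,.79,.84,.89]);rows(.89,[.94,1.0]);rows(.95,[.85,.75,.65,.55,.45]);rows(.45,[.35,.25,.17,.1,.05,.02,0])
```

```text
0.07 0.003 -0.107 0.0056
0.14 0.013 -0.213 0.0111
0.21 0.031 -0.317 0.0167
0.28 0.056 -0.421 0.0223
0.35 0.088 -0.522 0.0279
0.42 0.127 -0.62 0.0334
0.49 0.173 -0.716 0.039

0.54 0.02 -0.073 0.004
0.59 0.043 -0.145 0.008
0.64 0.07 -0.215 0.0119
0.69 0.1 -0.284 0.0159
0.74 0.134 -0.351 0.0199
0.79 0.171 -0.417 0.0239
0.84 0.211 -0.48 0.0279
0.89 0.254 -0.542 0.0318

0.94 0.034 -0.067 0.004
1.0 0.078 -0.145 0.0088

0.85 -0.061 0.137 -0.008
0.75 -0.108 0.28 -0.0159
0.65 -0.141 0.427 -0.0239
0.55 -0.159 0.576 -0.0318
0.45 -0.162 0.727 -0.0398

0.35 -0.025 0.149 -0.008
0.25 -0.035 0.3 -0.0159
0.17 -0.033 0.422 -0.0223
0.1 -0.022 0.528 -0.0279
0.05 -0.01 0.603 -0.0318
0.02 -0.001 0.648 -0.0342
0 0.006 0.677 -0.0358
```

Request:
{"name": "send_rows", "arguments": {"offset": [[0.003,-0.107,0],[0.003,0,-0.107],[0.013,0,-0.213]], "delta_rot": [[0,0,0],[0.0056,0,0],[0.0111,0,0]]}}

```text
time: 42.32
tool_pos: [600.2, 63.2, 82.3]
tcp_rot: [-3.067, 0.004, -0.02]
contact_force: [-2.9, 5.6, -3.3]
grip_width: 13.1
finger_force: 30.0
```

Run:
```python
import numpy as np
r=183.;a0=np.arctan2(5,183)
def f(a):
    t=a/2;dy=r*(np.cos(a+a0)-np.cos(a0));dz=r*(np.sin(a+a0)-np.sin(a0))
    return np.array([-(dy+13*np.sin(t)),-(dz+13-13*np.cos(t))])/120,t
p,t0=f(.14);p=np.array([0,-.213]);c,s=np.cos(t0),np.sin(t0)
for a in [.2,.25,.3,.35,.4,.45,.49]:
        q,t=f(a);d=q-p;print(round(a,2),[-.013,round(d[0]*c+d[1]*s,3),round(-d[0]*s+d[1]*c,3)],round((t-t0)/2/np.pi,4))
```

```text
0.2 [-0.013, np.float64(0.022), np.float64(-0.091)] 0.0048
0.25 [-0.013, np.float64(0.033), np.float64(-0.166)] 0.0088
0.3 [-0.013, np.float64(0.047), np.float64(-0.241)] 0.0127
0.35 [-0.013, np.float64(0.066), np.float64(-0.314)] 0.0167
0.4 [-0.013, np.float64(0.088), np.float64(-0.387)] 0.0207
0.45 [-0.013, np.float64(0.114), np.float64(-0.458)] 0.0247
0.49 [-0.013, np.float64(0.137), np.float64(-0.514)] 0.0279
```

Request:
{"name": "send_rows", "arguments": {"offset": [[-0.013,0.022,-0.091],[-0.013,0.033,-0.166],[-0.013,0.047,-0.241],[-0.013,0.066,-0.314],[-0.013,0.088,-0.387],[-0.013,0.114,-0.458],[-0.013,0.137,-0.514],[-0.013,0.137,-0.514]], "delta_rot": [[0.0048,0,0],[0.0088,0,0],[0.0127,0,0],[0.0167,0,0],[0.0207,0,0],[0.0247,0,0],[0.0279,0,0],[0.0279,0,0]]}}

```text
time: 43.32
tool_pos: [599.5, 44.0, 144.6]
tcp_rot: [-2.889, -0.0, -0.02]
contact_force: [-0.8, 15.1, 4.5]
grip_width: 13.0
finger_force: 30.0
```

Request:
{"name": "send_rows", "arguments": {"offset": [[0,0.02,-0.073],[0,0.043,-0.145],[0,0.07,-0.215],[0,0.1,-0.284],[0,0.134,-0.351],[0,0.171,-0.417],[0,0.211,-0.48],[0,0.254,-0.542]], "delta_rot": [[0.004,0,0],[0.008,0,0],[0.0119,0,0],[0.0159,0,0],[0.0199,0,0],[0.0239,0,0],[0.0279,0,0],[0.0318,0,0]]}}

```text
time: 44.32
tool_pos: [598.3, -1.3, 201.4]
tcp_rot: [-2.689, -0.0, -0.017]
contact_force: [-2.8, 11.4, 11.0]
grip_width: 13.0
finger_force: 30.0
```

Request:
{"name": "send_rows", "arguments": {"offset": [[0,0.034,-0.067],[0,0.041,-0.08],[0,0.041,-0.08],[0,0.041,-0.08],[0,0.041,-0.08]], "delta_rot": [[0.004,0,0],[0.0048,0,0],[0.0048,0,0],[0.0048,0,0],[0.0048,0,0]]}}

```text
time: 44.95
tool_pos: [598.1, -10.0, 208.2]
tcp_rot: [-2.659, -0.001, -0.017]
contact_force: [-3.6, 10.8, 11.7]
grip_width: 12.9
finger_force: 30.0
```

```bash
cat > look.py <<'E'
from h import *
o=get_obs();print(o["time"],np.round(o["tool_pos"],1),np.round(o["tcp_rot"],3),np.round(o["contact_force"],1))
import sys
for cam in sys.argv[2:]:
    save(cam,sys.argv[1]+cam)
    for n,z in(("cell0",30),("post",119),("tray_in",64)):
        for r in finder.pinpoint(n,cam)[:7]: print(cam,n,round(r["confidence"],2),np.round(r["uv"]),np.round(at_z(cam,r["uv"],z)))
E
python3 look.py tip top side wrist
```

```text
44.95 [598.1 -10.  208.2] [-2.659e+00 -1.000e-03 -1.700e-02] [-3.6 10.8 11.7]
top cell0 0.58 [355. 201.] [ 568. -147.   30.]
top cell0 0.46 [364. 189.] [ 607. -174.   30.]
top cell0 0.32 [309. 172.] [653.  -9.  30.]
top post 0.97 [413. 214.] [ 525. -299.  119.]
top tray_in 0.66 [329. 184.] [611. -69.  64.]
top tray_in 0.57 [312. 174.] [640. -18.  64.]
side cell0 0.63 [333. 200.] [ 567. -144.   30.]
side cell0 0.52 [311. 196.] [ 634. -145.   30.]
side cell0 0.52 [307. 195.] [ 644. -147.   30.]
side post 0.93 [353. 148.] [ 545. -303.  119.]
side tray_in 0.65 [309. 184.] [ 640. -154.   64.]
side tray_in 0.29 [418. 182.] [ 338. -247.   64.]
wrist cell0 0.93 [590. 165.] [ 626. -144.   30.]
wrist cell0 0.89 [626. 204.] [ 599. -172.   30.]
wrist cell0 0.81 [584. 160.] [ 630. -139.   30.]
wrist cell0 0.57 [576. 242.] [ 564. -144.   30.]
wrist tray_in 0.68 [481. 223.] [580. -72.  64.]
wrist tray_in 0.31 [589. 198.] [ 608. -140.   64.]
```

```bash
cat > blobs.py <<'E'
from h import *
import sys
for n,cam in zip(sys.argv[1::2],sys.argv[2::2]):
    im=cv2.imread(f"pics/{n}.png");hsv=cv2.cvtColor(im,cv2.COLOR_BGR2HSV)
    m=((hsv[...,0]<14)&(hsv[...,0]>4)&(hsv[...,1]>110)&(hsv[...,2]>60)).astype(np.uint8)
    k,l,st,ce=cv2.connectedComponentsWithStats(m)
    for i in range(1,k):
        if st[i][4]>=(25 if cam=="wrist" else 6): print(n,st[i][:5],np.round(ce[i]),np.round(at_z(cam,ce[i],35)))
    m2=((abs(hsv[...,0].astype(int)-27)<6)&(hsv[...,1]>150)&(hsv[...,2]>60)).astype(np.uint8)
    k,l,st,ce=cv2.connectedComponentsWithStats(m2);i=1+st[1:,4].argmax();print("yellow",st[i])
    m3=((hsv[...,0]>100)&(hsv[...,0]<125)&(hsv[...,1]>120)&(hsv[...,2]>40)).astype(np.uint8)
    k,l,st,ce=cv2.connectedComponentsWithStats(m3)
    print("blue",[st[i].tolist() for i in range(1,k) if st[i][4]>60])
E
python3 blobs.py tipwrist wrist tiptop top tipside side
```

```text
tipwrist [ 2 65 17 15 63] [ 9. 70.] [751. 753.  35.]
tipwrist [36 67 12 13 59] [41. 72.] [736. 627.  35.]
tipwrist [60 66  6 14 29] [63. 72.] [731. 552.  35.]
tipwrist [14 70  9  9 29] [17. 74.] [740. 719.  35.]
tipwrist [48 70 11  9 26] [52. 74.] [731. 588.  35.]
tipwrist [  0  77  35  41 354] [16. 93.] [707. 739.  35.]
tipwrist [ 45  76  16  25 120] [53. 88.] [708. 592.  35.]
tipwrist [31 80 15  7 37] [37. 83.] [720. 647.  35.]
tipwrist [33 84 14 25 89] [40. 97.] [696. 646.  35.]
tipwrist [57 91 14 25 72] [ 63. 104.] [681. 569.  35.]
tipwrist [ 31 104  22  19  99] [ 41. 113.] [668. 651.  35.]
tipwrist [  0 109  13  11  40] [  6. 114.] [669. 808.  35.]
tipwrist [ 24 113  10  11  28] [ 29. 118.] [661. 706.  35.]
tipwrist [  0 120  14   8  38] [  8. 122.] [652. 809.  35.]
tipwrist [ 22 120  18  17  67] [ 32. 129.] [640. 701.  35.]
tipwrist [   0  121   69   94 1002] [ 36. 172.] [555. 723.  35.]
tipwrist [  0 124  15  23  97] [  4. 134.] [629. 839.  35.]
tipwrist [575 130  44  27 763] [597. 143.] [ 643. -145.   35.]
tipwrist [  0 134  19  24  92] [  9. 148.] [600. 831.  35.]
tipwrist [
[... 1044 characters left out ...]
 466. -520.   35.]
yellow [430 102  28  19 317]
blue [[469, 110, 27, 26, 225], [0, 237, 29, 71, 1786]]
tipside [374 123  28  38 503] [388. 141.] [ 470. -546.   35.]
tipside [386 151   5   3   7] [388. 152.] [ 456. -461.   35.]
tipside [303 193   3   2   6] [304. 194.] [ 653. -145.   35.]
tipside [325 197   6   2  12] [328. 198.] [ 582. -143.   35.]
tipside [ 64 368   9   5  18] [ 68. 370.] [899. 531.  35.]
tipside [ 63 375   2   4   6] [ 64. 376.] [898. 545.  35.]
tipside [ 83 384   6   6  14] [ 86. 386.] [843. 548.  35.]
tipside [106 386   4   4   7] [107. 388.] [802. 537.  35.]
yellow [ 282  164   60   31 1093]
blue [[278, 126, 19, 17, 90], [292, 193, 46, 19, 473], [339, 198, 20, 15, 207]]
```

Run:
```python
from h import *
im=cv2.imread("pics/tipwrist.png");hsv=cv2.cvtColor(im,cv2.COLOR_BGR2HSV)
m=((abs(hsv[...,0].astype(int)-27)<6)&(hsv[...,1]>120)).astype(np.uint8)
k,l,st,ce=cv2.connectedComponentsWithStats(m);i=1+st[1:,4].argmax()
c=max(cv2.findContours((l==i).astype(np.uint8),cv2.RETR_EXTERNAL,cv2.CHAIN_APPROX_SIMPLE)[0],key=cv2.contourArea)
h=cv2.convexHull(c);print(cv2.approxPolyDP(h,6,True)[:,0].tolist())
mm=np.zeros(m.shape,np.uint8);cv2.drawContours(mm,[h],-1,1,-1);d=((mm>0)&(hsv[...,2]<50)).astype(np.uint8)
k,l,st,ce=cv2.connectedComponentsWithStats(d);print([s.tolist() for s in st[1:] if s[4]>40])
for y in range(112,300,12): print("".join("Y" if m[y,x] else ("#" if hsv[y,x,2]<50 else ("o" if hsv[y,x,0]<14 and hsv[y,x,1]>110 else ".")) for x in range(330,640,5)))
```

```text
[[611, 120], [541, 281], [486, 282], [375, 250], [382, 114]]
[[562, 147, 35, 51, 1013], [383, 253, 101, 29, 1207]]
..............................................................
...........YYYYYYYYYYYYYYYYYYYYYYYYYYYYYYYYYYYYYYY.Y..........
...........YYYYYYYYYYYYYYYYYYYYYYYYYYYYYYYYYYYYYY.oooooo......
..........YYYYYYYYYYYYYYYYYYYYYYYYYYYYYYYYYYYYYY..#ooooooo....
................YYYYYYYYYYYYYYYYYYYYYYYYYYYYYYYY#########.....
..........YYYYYYYYYYYYYYYYYYYYYYYYYYYYYYYYYYYYYY#########.....
..........YYYYYYYYYYYYYYYYYYYYYYYYYYYYYYYYYYYYY##########ooooo
..........YYYYYYYYYYYYYYYYYYYYYYYYYYYYYYYYYYYY...############o
..........YYYYYYYYYYYYYYYYYYYYYYYYYYYYYYYYYYYY.........#######
..........YYYYYYYYYYYYYYYYYYYYYYYYYYYYYYYYYYY.o..oooooo#######
..........YYYYYYYYYYYYYYYYYYYYYYYYYYYYYYYYYYY..ooooooo.#######
..#......YYYYYYYYYYYYYYYYYYYYYYYYYYYYYYYYYYY..#######.........
..#...#####################YYYYYYYYYYYYYYYYY..#.####..........
..#...#######################YYYYYYYYYYYYYYY...#####..........
..##.Y.########################YYYYYYYYYYYY...................
......Y.......................................................
```

Request:
{"name": "send_rows", "arguments": {"offset": [[0,-0.061,0.137],[0,-0.108,0.28],[0,-0.141,0.427],[0,-0.159,0.576],[0,-0.162,0.727],[0,-0.162,0.727]], "delta_rot": [[-0.008,0,0],[-0.0159,0,0],[-0.0239,0,0],[-0.0318,0,0],[-0.0398,0,0],[-0.0398,0,0]]}}

```text
time: 46.3
tool_pos: [599.6, 47.8, 137.0]
tcp_rot: [-2.912, -0.0, -0.018]
contact_force: [0.5, 11.6, 5.7]
grip_width: 12.8
finger_force: 30.0
```

Request:
{"name": "send_rows", "arguments": {"offset": [[0,-0.025,0.149],[0,-0.035,0.3],[0,-0.033,0.422],[0,-0.022,0.528],[0,-0.01,0.603],[0,-0.001,0.648],[0,0.006,0.677],[0,0.006,0.677]], "delta_rot": [[-0.008,0,0],[-0.0159,0,0],[-0.0223,0,0],[-0.0279,0,0],[-0.0318,0,0],[-0.0342,0,0],[-0.0358,0,0],[-0.0358,0,0]]}}

```text
time: 47.3
tool_pos: [600.2, 64.4, 58.3]
tcp_rot: [-3.137, -0.001, -0.02]
contact_force: [-0.4, 13.4, 7.3]
grip_width: 13.1
finger_force: 30.0
```

Request:
{"name": "send_rows", "arguments": {"offset": [[0,-0.15,0],[0,-0.3,0],[0,-0.45,0],[0,-0.6,0],[0,-0.7,0],[0,-0.76,0],[0,-0.79,0],[0,-0.79,0]], "delta_rot": [[0,0,0],[0,0,0],[0,0,0],[0,0,0],[0,0,0],[0,0,0],[0,0,0],[0,0,0]]}}

```text
time: 48.3
tool_pos: [602.8, 154.5, 58.4]
tcp_rot: [3.14, -0.002, -0.02]
contact_force: [-0.7, -5.0, 6.4]
grip_width: 13.0
finger_force: 30.0
```

Request:
{"name": "send_rows", "arguments": {"offset": [[0,-0.015,0],[0,-0.015,0],[0,-0.015,0]], "delta_rot": [[0,0,0],[0,0,0],[0,0,0]]}}

```text
time: 48.68
tool_pos: [602.8, 154.6, 58.3]
tcp_rot: [3.138, -0.001, -0.02]
contact_force: [-0.5, -11.0, 6.0]
grip_width: 13.0
finger_force: 30.0
```

Run:
```python
from h import *
plan((602.8,154.6,178,-.022),(575,20,190,-.2),(536.5,-188,150,-.8))
```

```text
[575.0, 20.0, 190.0, -0.2]
    [-0.103, 0.563, -0.05] 0.0142 2
    [-0.053, 0.57, -0.05] 0.0142 2
[536.5, -188.0, 150.0, -0.8]
    [0.015, 0.881, 0.167] 0.0477 2
    [0.275, 0.837, 0.167] 0.0477 2
```

Request:
{"name": "send_rows", "arguments": {"offset": [[0,0.02,0],[0,0.02,0]], "delta_rot": [[0,0,0],[0,0,0]]}}

```text
time: 48.92
tool_pos: [602.8, 154.4, 58.3]
tcp_rot: [3.141, -0.002, -0.021]
contact_force: [-1.1, -2.5, 5.2]
grip_width: 13.0
finger_force: 30.0
```

Request:
{"name": "send_rows", "arguments": {"offset": [[0,0,0],[0,0,0],[0,0,0],[0,0,-0.2],[0,0,-0.6],[0,0,-1],[0,0,-1]], "delta_rot": [[0,0,0],[0,0,0],[0,0,0],[0,0,0],[0,0,0],[0,0,0],[0,0,0]], "grip": 0.33}}

```text
time: 49.8
tool_pos: [604.2, 155.3, 181.8]
tcp_rot: [-3.14, -0.009, -0.02]
contact_force: [0.9, 0.1, -0.2]
grip_width: 30.5
finger_force: 0.0
```

Request:
{"name": "send_rows", "arguments": {"offset": [[-0.103,0.563,-0.05],[-0.103,0.563,-0.05]], "delta_rot": [[0,0,0.0142],[0,0,0.0142]], "grip": 0.6}}

```text
time: 50.05
tool_pos: [587.4, 84.8, 182.6]
tcp_rot: [3.14, 0.002, -0.113]
contact_force: [0.5, -0.0, -0.2]
grip_width: 45.8
finger_force: 0.0
```

Request:
{"name": "send_rows", "arguments": {"offset": [[-0.053,0.57,-0.05],[-0.053,0.57,-0.05]], "delta_rot": [[0,0,0.0142],[0,0,0.0142]]}}

```text
time: 50.3
tool_pos: [573.9, 17.8, 188.7]
tcp_rot: [3.141, 0.001, -0.202]
contact_force: [-0.1, 0.5, 0.4]
grip_width: 55.1
finger_force: 0.0
```

Request:
{"name": "send_rows", "arguments": {"offset": [[0.015,0.881,0.167],[0.015,0.881,0.167],[0.015,0.881,0.167]], "delta_rot": [[0,0,0.0477],[0,0,0.0477],[0,0,0.0477]]}}

```text
time: 50.68
tool_pos: [554.6, -85.3, 167.8]
tcp_rot: [3.141, 0.003, -0.502]
contact_force: [-0.2, -0.3, 1.0]
grip_width: 55.2
finger_force: 0.0
```

Request:
{"name": "send_rows", "arguments": {"offset": [[0.275,0.837,0.167],[0.275,0.837,0.167],[0.275,0.837,0.167],[0.275,0.837,0.167],[0.275,0.837,0.167]], "delta_rot": [[0,0,0.0477],[0,0,0.0477],[0,0,0.0477],[0,0,0.0477],[0,0,0.0477]]}}

```text
time: 51.3
tool_pos: [537.0, -186.0, 149.5]
tcp_rot: [-3.141, -0.0, -0.795]
contact_force: [-0.2, -0.4, 0.3]
grip_width: 55.2
finger_force: 0.0
```

```bash
cat > red.py <<'E'
from h import *
import sys
o=get_obs();print(o["time"],np.round(o["tool_pos"],1),np.round(o["tcp_rot"],3),o["grip_width"])
im=save("wrist",sys.argv[1]);hsv=cv2.cvtColor(im,cv2.COLOR_RGB2HSV)
m=(((hsv[...,0]<4)|(hsv[...,0]>174))&(hsv[...,1]>150)&(hsv[...,2]>60)).astype(np.uint8)
k,l,st,ce=cv2.connectedComponentsWithStats(m)
for i in range(1,k):
    if st[i][4]>80: print(st[i],np.round(ce[i]))
org=((hsv[...,0]<14)&(hsv[...,0]>4)&(hsv[...,1]>110)&(hsv[...,2]>60)).astype(np.uint8)
k,l,st,ce=cv2.connectedComponentsWithStats(org)
print("orange",[(st[i].tolist(),np.round(at_z("wrist",ce[i],30)).tolist()) for i in range(1,k) if st[i][4]>60])
for n,z in(("post",119),("cell0",30)):
    for r in finder.pinpoint(n,"wrist")[:6]: print(n,round(r["confidence"],2),np.round(r["uv"]),np.round(at_z("wrist",r["uv"],z)))
E
python3 red.py w16
```

```text
51.3 [ 537.  -186.   149.5] [-3.141 -0.    -0.795] 55.242675136996006
[ 150   63   58   30 1363] [177.  79.]
[ 446   69   58   29 1326] [476.  84.]
[312 199  26  46 951] [325. 223.]
orange [([623, 0, 17, 20, 192], [474.0, -455.0, 30.0]), ([156, 125, 56, 35, 901], [648.0, -138.0, 30.0]), ([225, 125, 36, 35, 609], [613.0, -172.0, 30.0]), ([213, 180, 54, 63, 1060], [577.0, -126.0, 30.0])]
post 0.58 [491.  85.] [ 534. -306.  119.]
cell0 0.79 [245. 236.] [ 560. -114.   30.]
cell0 0.71 [264. 209.] [ 564. -143.   30.]
cell0 0.71 [259. 151.] [ 599. -176.   30.]
cell0 0.56 [208. 154.] [ 627. -145.   30.]
```

Request:
{"name": "send_rows", "arguments": {"offset": [[0,0,0],[0,0,0.3],[0,0,0.567],[0,0,0.567],[0,0,0.567]], "delta_rot": [[0,0,0],[0,0,0],[0,0,0],[0,0,0],[0,0,0]]}}

```text
time: 52.08
tool_pos: [537.1, -188.1, 82.3]
tcp_rot: [-3.141, -0.002, -0.798]
contact_force: [-0.1, -0.1, -0.3]
grip_width: 55.3
finger_force: 0.0
```

Request:
{"name": "send_rows", "arguments": {"offset": [[0,0,0],[0,0,0],[0,0,0],[0,0,0],[0,0,0],[0,0,0]], "delta_rot": [[0,0,0],[0,0,0],[0,0,0],[0,0,0],[0,0,0],[0,0,0]], "grip": 0}}

```text
time: 52.82
tool_pos: [536.7, -187.5, 81.4]
tcp_rot: [-3.141, -0.0, -0.798]
contact_force: [1.8, 4.3, 1.5]
grip_width: 15.3
finger_force: 30.0
```

Request:
{"name": "send_rows", "arguments": {"offset": [[0.006,0.0925,0],[0.024,0.183,0],[0.024,0.183,0]], "delta_rot": [[0,0,-0.0208],[0,0,-0.0417],[0,0,-0.0417]]}}

```text
time: 53.2
tool_pos: [522.4, -205.8, 81.3]
tcp_rot: [3.141, -0.0, -0.538]
contact_force: [0.4, 1.1, 2.0]
grip_width: 15.4
finger_force: 30.0
```

Request:
{"name": "send_rows", "arguments": {"offset": [[0.006,0.0925,0],[0.024,0.183,0],[0.054,0.271,0],[0.095,0.354,0],[0.146,0.431,0]], "delta_rot": [[0,0,-0.0208],[0,0,-0.0417],[0,0,-0.0625],[0,0,-0.0833],[0,0,-0.1042]]}}

```text
time: 53.82
tool_pos: [511.5, -258.7, 81.4]
tcp_rot: [3.141, -0.0, 0.12]
contact_force: [2.4, 0.3, 0.8]
grip_width: 15.5
finger_force: 30.0
```

Request:
{"name": "send_rows", "arguments": {"offset": [[0.006,0.0925,0],[0.024,0.183,0],[0.054,0.271,0],[0.095,0.354,0],[0.146,0.431,0],[0.146,0.431,0],[0.146,0.431,0]], "delta_rot": [[0,0,-0.0208],[0,0,-0.0417],[0,0,-0.0625],[0,0,-0.0833],[0,0,-0.1042],[0,0,-0.1042],[0,0,-0.1042]]}}

```text
time: 54.7
tool_pos: [534.7, -307.7, 81.4]
tcp_rot: [3.141, 0.0, 0.77]
contact_force: [0.3, -1.1, 3.4]
grip_width: 15.0
finger_force: 30.0
```

Request:
{"name": "send_rows", "arguments": {"offset": [[0,0,0],[0,0,0],[0,0,0],[0,0,0],[0,0,-0.9],[0,0,-0.9],[0,0,-0.9],[0,0,-0.9]], "delta_rot": [[0,0,0],[0,0,0],[0,0,0],[0,0,0],[0,0,0],[0,0,0],[0,0,0],[0,0,0]], "grip": 0.6}}

```text
time: 55.7
tool_pos: [534.3, -307.5, 188.4]
tcp_rot: [-3.14, 0.0, 0.773]
contact_force: [-0.1, 0.2, -0.6]
grip_width: 55.1
finger_force: 0.0
```

```bash
python3 red.py w17; python3 look.py fin top side; python3 blobs.py fintop top | grep -v "[ 0-9]*\] \[ *9[0-9][0-9]"
```

```text
55.7 [ 534.3 -307.5  188.4] [-3.14   0.     0.773] 55.060689997081276
[180  71  44  25 840] [200.  84.]
[429  73  45  25 875] [452.  86.]
[315 187  21  36 626] [325. 205.]
orange [([178, 124, 47, 29, 654], [487.0, -197.0, 30.0]), ([237, 124, 31, 30, 461], [519.0, -230.0, 30.0]), ([246, 171, 28, 30, 408], [491.0, -265.0, 30.0]), ([226, 198, 27, 30, 406], [457.0, -268.0, 30.0]), ([375, 316, 31, 32, 513], [464.0, -469.0, 30.0])]
post 0.71 [463.  83.] [ 655. -307.  119.]
cell0 0.85 [205. 155.] [ 477. -210.   30.]
cell0 0.78 [271. 199.] [ 489. -280.   30.]
cell0 0.7 [269. 150.] [ 521. -248.   30.]
cell0 0.64 [222. 148.] [ 493. -217.   30.]
cell0 0.56 [255. 224.] [ 460. -286.   30.]
55.85 [ 534.1 -307.4  187.4] [-3.138e+00  1.000e-03  7.730e-01] [0.9 0.4 0.4]
top cell0 0.6 [378. 226.] [ 498. -216.   30.]
top cell0 0.55 [390. 217.] [ 525. -250.   30.]
top cell0 0.53 [380. 232.] [ 481. -222.   30.]
top post 0.68 [411. 168.] [ 654. -294.  119.]
top tray_in 0.95 [290. 186.] [603.  45.  64.]
side cell0 0.67 [376. 183.] [ 462. -265.   30.]
side cell0 0.49 [364. 192.] [ 488. -206.   30.]
side cel
[... 261 characters left out ...]
483. -171.   64.]
fintop [   0  112  115  108 8327] [ 47. 164.] [654. 799.  35.]
fintop [ 93 126   4   4   8] [ 94. 128.] [771. 659.  35.]
fintop [ 92 155   4   3   8] [ 94. 156.] [682. 648.  35.]
fintop [ 96 154   5   8  11] [ 98. 158.] [677. 635.  35.]
fintop [100 156   6  12  20] [103. 161.] [667. 618.  35.]
fintop [101 202   6   4  12] [104. 204.] [537. 599.  35.]
fintop [ 90 207   6   5  11] [ 93. 209.] [519. 633.  35.]
fintop [382 214   5  10  42] [384. 218.] [ 520. -231.   35.]
fintop [371 223   6   9  41] [374. 227.] [ 493. -202.   35.]
fintop [463 223  40  33 940] [482. 240.] [ 465. -523.   35.]
yellow [ 262  161   54   47 2219]
blue [[469, 110, 27, 26, 225], [0, 237, 29, 71, 1787]]
```

```bash
python3 -c "
from plant import ticket
print(ticket.close_job())"
```

```text
the job is handed in; nothing more can be done
None
```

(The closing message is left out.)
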